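Renew the inner bearing of a stub axle

ROBOT

A 6-joint arm with a two-finger parallel gripper is mounted at the origin on a cart in front of the work surface, level with it; the furniture and walls round the work are solid. World frame = base frame: x ahead of the robot, y to its left, z up, the work surface at z = 0. Lengths are in mm, angles in rad, forces in N, time in s.
With the tool pointing down it reaches from about 250 to 725 mm from the base axis. Payload 9.7 kg.
Tool frame: the origin (TCP) lies between the finger pads; the fingertips stand 22 mm ahead of it and the grasp point (between the pads) lies 3 mm ahead of it; x points along the fingers, y is the direction in which the jaws open and shut, and the axes are right-handed (so a half turn about x gives the same grasp; the last joint's range is limited). The gripper opens to 85 mm and grips with 20 to 120 N. Pads are 22 mm wide; open, the fingers measure 114 mm over their backs; the gripper's body (76 mm by 85 mm) begins 54 mm behind the grasp point. The pads swing forward as they close: fully open they stand 13 mm farther back than shut.
Start: joints at [1.125, 0.087, 0.176, 1.66, 0, 1.571], TCP at [237.146, 496.245, 253.284] pointing down, gripper open.
Joint ranges: [-3.13, 3.13], [-0.85, 1.81], [-1.15, 1.24], [-2.2, 2.28], [-1.44, 1.52], [-3.14, 3.14]. Speed limits (rad/s): [2.22, 2.22, 2.57, 3.14, 3.14, 3.14].

INTERFACE

Orientations are given as a unit quaternion [x, y, z, w].
In Python, from plant import env gives the robot as it stands.
- The arm moves only by the tool apply_moves, never from a script. Its argument "rows" is a list of rows, each an object of numbers: "dx", "dy", "dz": the shift along the tool's x, y, z normalised to -1 to 1, where 1 is 100 mm; "rx", "ry", "rz": the turn, a rotation vector about the tool's x, y, z normalised to -1 to 1, where 1 is 60 degrees. In form: [{"dx": .., "dy": .., "dz": .., "rx": .., "ry": .., "rz": ..}, ...]. A call has 1 to 8 rows; each row is the pose to reach, as a shift and turn from the pose commanded when the call began, along the tool's axes at that moment; what a row does not reach only later rows make up. A row lasts 1/10 s, in which the tool goes at most 50 mm and 8.59 degrees, less where a joint would pass 70% of its speed; a pose out of reach is approached as far as the arm can. A call with a number of a shift or a turn outside -1 to 1 is refused whole. A call with a gripper value outside its range is refused whole. "gripper" is the gripper's target within -1 to 1 (shut at 1, half-way at 0, fully open at -1), set as the call begins (left out, the last holds). The fingers move at their own pace and stop on an object; the grip force is fixed at half the most. Time passes only in rows, so rows that repeat a pose let the fingers close. It gives the time, the measured TCP pose, the force and the opening at its end, in the units of the state.
- env.read_state(): the state, without advancing time (a new reading comes with each control period).
- env.capture(name): name is "scene" or "top" or "wrist"; returns the picture (420x560x3 uint8, red, green, blue); there is no depth.
- env.get_calibration(name): a dict with "K" (3x3 intrinsics, pixels), "R" (3x3) and "t" (3): a world point X has camera coordinates R X + t. Camera axes: x right, y down, z forward; pixel columns grow to the right and rows downward; lengths in mm; the calibration is good to about 2 mm. A picture is of the moment at which its call begins: read the wrist's pose just before it. get_calibration takes no time and is no camera call; for the wrist camera it gives the pose at the moment of the call.
- env.close_job(): hands the job in, once; it reports no verdict.
The state is a dict: "time": time; "joint_pos": joint angles; "qvel": joint speeds; "joint_torque": joint torques, N m; "tool_pos": TCP position; "eef_rot": TCP orientation; "contact_force": force on the tool from outside, world axes, zero at the start; "ft_torque": the same for the moment, N m; "finger_gap": finger opening in mm.
Only numpy, scipy, OpenCV 4.12 (cv2) and the standard library are available. Lean on these libraries where they do the work, as an engineer would, in place of code of your own. Each camera call takes 0.05 s, during which the arm holds its last target.

TASK

The rusty inner bearing on the trailer stub axle has had it: lift off the small outer bearing and then the brass spacer sleeve, lay each of them flat on the green rubber mat, and put the rusty bearing into the red scrap tray. Fit the new blue-sealed bearing of the same size in its place, then put the sleeve and the small outer bearing back on top of it, everything level and fully home. Leave the grey spare bearing, the tape measure and the carton where they are.

Things in the scene. Friction and masses are not known exactly. Their poses are not given: they have to be found in the camera images.
- axle_seat (a point): Seat of the fixed upright steel stub axle: point on its centre line on the 48 mm wide shoulder, 34 mm over the bench. Foot: dark square plate 96 x 96 x 10 mm, bolts to 17 mm high. Axle diameter by height over the seat: 28 mm to 12, taper to 22 at 18, 22 to 26, taper to 17 at 32, 17 to 38, cone to an 8 mm nose at 50. Parts slide straight up and down; fingertips must stay above the wider part below.
- outer_bearing_center (a point): Small outer bearing: bright steel ring with black seals, 40 mm outer diameter, 21 mm bore, 14 mm high, about 0.12 kg, loose; topmost on the axle, its underside 32 mm over the seat when home (on the sleeve). The point is its centre, half-way up; z is its axis.
- sleeve_center (a point): Spacer sleeve: brass-yellow ring with a shallow groove, 50 mm outer diameter, 26 mm bore, 14 mm high, about 0.15 kg, loose; on the axle between the two bearings, its underside 18 mm over the seat when home. The point is its centre, half-way up; z is its axis.
- worn_bearing_center (a point): Worn inner bearing: rust-brown ring with its balls showing, 64 mm outer diameter, 32 mm bore, 18 mm high, about 0.25 kg, loose; lowest on the axle, its underside on the seat; its rim overhangs the shoulder. The point is its centre, half-way up; z is its axis.
- new_bearing_center (a point): New inner bearing: bright steel ring with blue seals, 64 mm outer diameter, 32 mm bore, 18 mm high, about 0.25 kg, loose; lies flat on a piece of brown cardboard 3 mm thick. The point is its centre, half-way up; z is its axis.
- parts_mat: Green ribbed rubber mat, fixed, 190 mm along its x, 140 mm along its y, top 4 mm over the bench. Origin at the centre of its underside.
- scrap_tray: Red sheet-steel scrap tray, fixed, open on top: 150 mm along its x, 140 mm along its y, walls 3 mm thick and 38 mm high over the bench with the rolled rim, floor 3 mm over the bench. Origin at the centre of its underside.
- spare_center (a point): Spare bearing of another size, all grey steel, 52 mm in diameter, 15 mm high, loose; lies flat on the same cardboard as the new bearing, 96 mm from it centre to centre. Not needed. The point is its centre, half-way up.
- tape: Yellow tape measure, 35 x 75 x 67 mm, standing behind the work, loose, not needed. Origin at the centre of its underside.
- carton: Small closed brown carton, 50 x 76 x 52 mm, standing behind the work, loose, not needed. Origin at the centre of its underside.
Not all that is in view belongs to the job. What is shaped like the part that bears new_bearing_center but pink is not meant.

How it is judged:
By the outcome, as a careful person would: the job done as asked, in the order asked, and still so for the second after the job is handed in, with the robot touching nothing.
It also fails if it takes over 128 s, if anything falls off the work surface, if the arm or the gripper's body presses on something with over 40 N, if the wrist force passes 120 N, or if a joint passes its speed limit or range.

## Working session

There is one attempt and no reset: what is moved stays moved. The work goes in short steps, Python scripts to look and compute and a tool call to move; the robot and the scene stay as the last step left them, time stands still between calls to the robot, and variables do not carry over. Pictures are saved under pics/ and viewed, and the job is handed in when it is done.

Besides the shell and the picture viewer there is one more tool, called after "Emit:" by a JSON object that holds its "op" and its "data". apply_moves: Moves the arm, as the interface text tells. Scaled input: -1 to 1 covers 100 mm each way for a shift and 60 degrees each way for a turn. Its arguments: {"type":"object","properties":{"rows":{"type":"array"},"gripper":{"type":"number"}},"required":["rows"]}

```bash
ls; mkdir -p pics
python3 - <<'E'
from plant import env
import cv2
s=env.read_state(); print(s)
for n in("scene","top","wrist"):
    im=env.capture(n); cv2.imwrite(f"pics/{n}0.png",im[:,:,::-1]); c=env.get_calibration(n); print(n,c)
E
```

```text
pics
{'time': 0.0, 'joint_pos': array([1.12502896e+00, 8.74731103e-02, 1.75125511e-01, 1.65976700e+00,
       1.86904730e-05, 1.57080661e+00]), 'qvel': array([-0.00059583,  0.00011607, -0.00076886,  0.00099482, -0.00038718,
        0.00044759]), 'joint_torque': array([-1.79231436e-03, -5.20399511e+01,  4.64798033e+01,  1.66562176e-02,
       -1.63733739e-04,  2.12645961e-05]), 'tool_pos': array([237.04713377, 496.08634904, 252.57144163]), 'eef_rot': array([ 0.15585135,  0.68972436, -0.15675754,  0.68950543]), 'contact_force': array([0.03119849, 0.11649598, 0.1143075 ]), 'ft_torque': array([ 0.00336706,  0.03889241, -0.00929612]), 'finger_gap': 85.38663549739566}
scene {'K': array([[407.90129574,   0.        , 265.54879639],
       [  0.        , 407.90129574, 209.27199026],
       [  0.        ,   0.        ,   1.        ]]), 'R': array([[ 0.64572329, -0.76335953,  0.01799059],
       [-0.40961017, -0.36617966, -0.83554291],
       [ 0.64440744,  0.53216039, -0.54913056]]), 't': array([-455.27263488,  297.46819676,  669.21740674])}
top {'K': array([[432.74786756,   0.        , 282.74761802],
       [  0.        , 432.74786756, 215.18397313],
       [  0.        ,   0.        ,   1.        ]]), 'R': array([[-0.02727073, -0.99903347,  0.03447378],
       [-0.99836835,  0.02548935, -0.05109731],
       [ 0.0501692 , -0.03581099, -0.9980985 ]]), 't': array([-78.5883192 , 586.57075902, 922.70541469])}
wrist {'K': array([[378.75812127,   0.        , 276.6555044 ],
       [  0.        , 378.75812127, 207.3717495 ],
       [  0.        ,   0.        ,   1.        ]]), 'R': array([[ 0.43059323,  0.90254539, -0.00113632],
       [ 0.87193026, -0.41566133,  0.25877264],
       [ 0.23308173, -0.11241654, -0.96593759]]), 't': array([-550.38206605,  -34.27036099,  378.84811619])}
```

View pics/scene0.png

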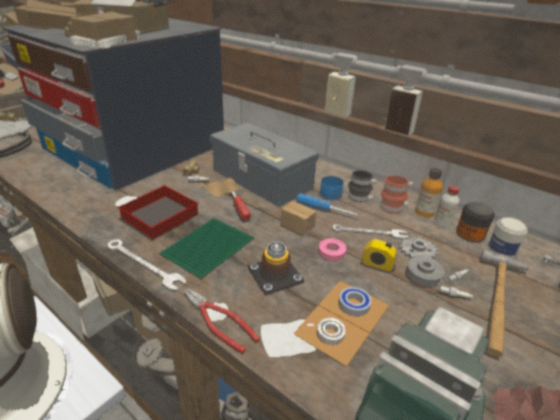

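View pics/top0.png

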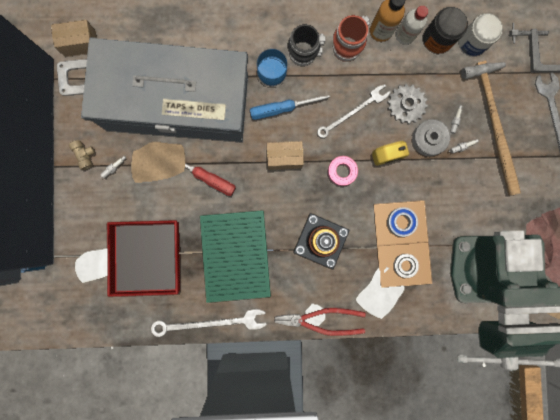

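View pics/wrist0.png

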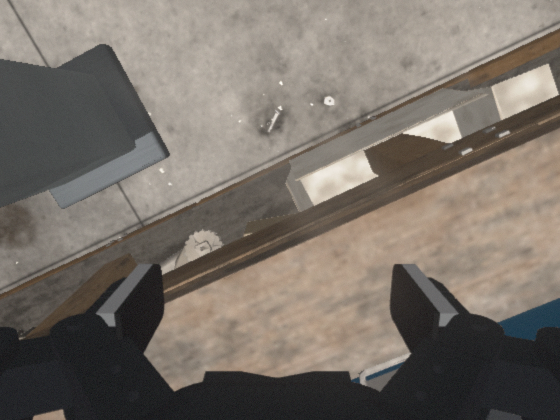

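Candidates for the new bearing, in the top view: blue-sealed ring (403,222), grey spare (405,266), pink ring (343,171), and a grey hub (431,138). By the description it is the blue one. I'll check it in enlarged crops.

```bash
cat > h.py <<'E'
import numpy as np, cv2
from plant import env
def proj(c,X):
    p=c["R"]@np.asarray(X,float)+c["t"]; q=c["K"]@p; return q[:2]/q[2]
def back(c,u,v,z):
    d=c["R"].T@np.linalg.inv(c["K"])@np.array([u,v,1.]); o=-c["R"].T@c["t"]
    return o+d*(z-o[2])/d[2]
def crop(im,x0,y0,w,h,k,name):
    a=cv2.resize(im[y0:y0+h,x0:x0+w],None,fx=k,fy=k,interpolation=cv2.INTER_CUBIC)
    cv2.imwrite("pics/"+name,a)
E
python3 - <<'E'
import cv2
from h import *
t=cv2.imread("pics/top0.png"); crop(t,285,185,155,110,5,"t_c.png")
crop(t,95,200,190,110,4,"t_d.png")
s=cv2.imread("pics/scene0.png"); crop(s,240,220,150,140,5,"s_c.png")
E
```

```text
(no output)
```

View pics/t_c.png

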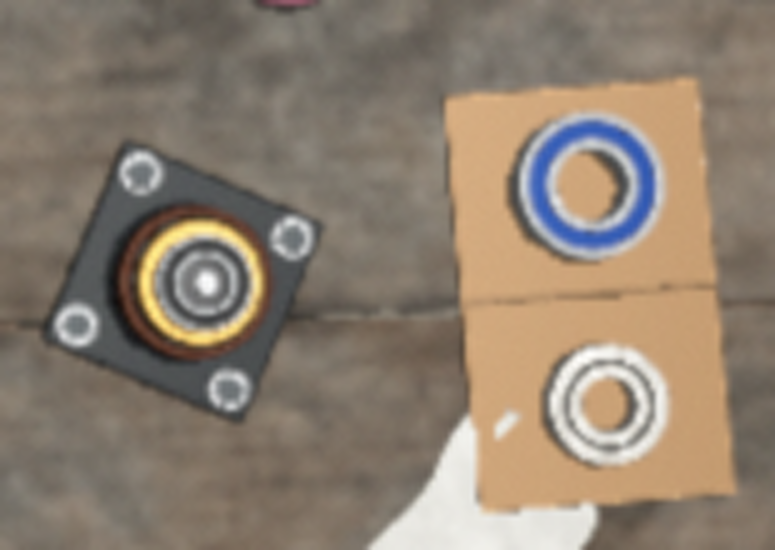

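View pics/t_d.png

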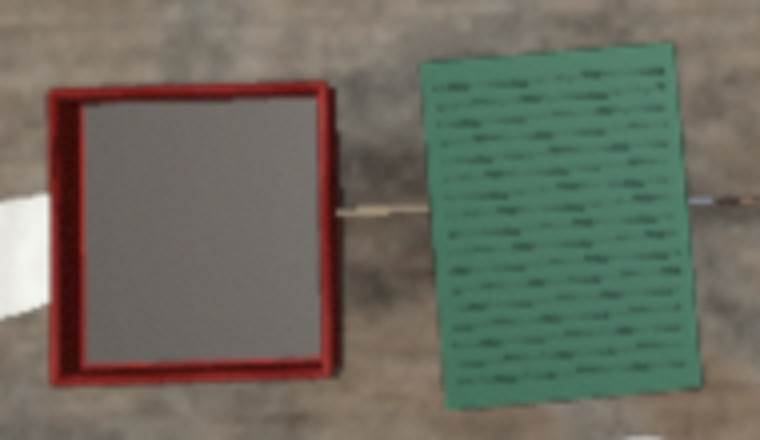

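View pics/s_c.png

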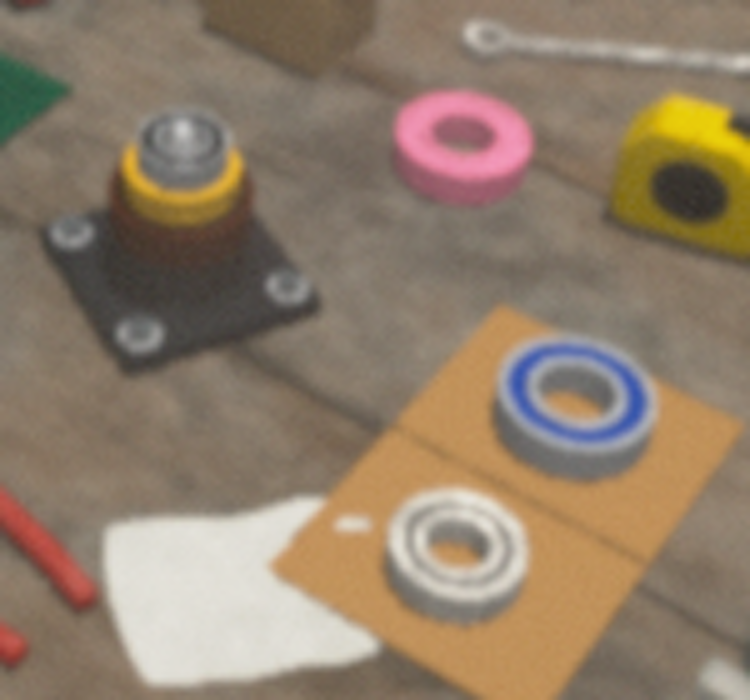

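Run:
```python
from h import *
c=env.get_calibration("top"); s=env.get_calibration("scene")
f=lambda x,o,k:(x+.5)/k-.5+o
for n,x,y,z in[("ob",207,281,80),("nose",206,281,84),("sl",203,283,66),("foot",183,281,10),("blue",591,185,21),("grey",608,405,18)]:
    print(n,back(c,f(x,285,5),f(y,185,5),z).round(1))
for n,x,y in[("mat",421,62),("mat",676,42),("mat",702,386),("mat",448,409)]: print(n,back(c,f(x,95,4),f(y,200,4),4).round(1))
for n,x,y in[("tray",50,92),("tray",330,84),("tray",338,376),("tray",51,384)]: print(n,back(c,f(x,95,4),f(y,200,4),38).round(1))
for n,x,y,z in[("ob",184,131,80),("nose",184,128,84),("blue",577,395,21),("grey",457,546,18)]:
    print("scene",n,back(s,f(x,240,5),f(y,220,5),z).round(1))
for n,u,v,z in[("pink",343,171,20),("carton",285,154,52),("tape",391,152,67)]:print(n,back(c,u,v,z).round(0))
st=env.read_state()
from scipy.spatial.transform import Rotation as R
print(R.from_quat(st["eef_rot"]).as_matrix().round(4))
```

```text
ob [ 527.  -177.9   80. ]
nose [ 527. -177.   84.]
sl [ 526.  -178.1   66. ]
foot [ 526.4 -176.8   10. ]
blue [ 563.4 -355.1   21. ]
grey [ 467.6 -359.5   18. ]
mat [589.7  86.6   4. ]
mat [597.1 -52.8   4. ]
mat [409.4 -62.2   4. ]
mat [401.4  75.3   4. ]
tray [577.  274.1  38. ]
tray [577.4 129.   38. ]
tray [425.1 127.1  38. ]
tray [425.7 274.6  38. ]
scene ob [ 530.1 -176.6   80. ]
scene nose [ 527.6 -178.4   84. ]
scene blue [ 561.4 -359.    21. ]
scene grey [ 465.8 -363.    18. ]
pink [ 677. -228.   20.]
carton [ 711. -101.   52.]
tape [ 708. -322.   67.]
[[-4.000e-04  4.312e-01  9.023e-01]
 [-9.000e-04  9.023e-01 -4.312e-01]
 [-1.000e+00 -1.000e-03 -0.000e+00]]
```

The blue-sealed ring at (403,222) in the top view is the new bearing. The axle is at about (527.5,-177.5) and the new bearing at about (562.5,-357). Next I'll check the fingertip geometry in the wrist view.

```bash
cat >> h.py <<'E'
from scipy.spatial.transform import Rotation as Ro
import json,os
# commanded pose tracking: tool x down; yaw = world angle of tool y
def load(): return json.load(open("cmd.json")) if os.path.exists("cmd.json") else dict(p=[237.146,496.245,253.284],yaw=float(np.degrees(np.arctan2(.9023,.4312))))
def axes(yaw):
    a=np.radians(yaw); return np.array([[0,0,-1],[np.cos(a),np.sin(a),0],[np.sin(a),-np.cos(a),0]])  # rows x,y,z tool
def sent(dx=0,dy=0,dz=0,rx=0):
    c=load(); p=np.array(c["p"])+axes(c["yaw"]).T@(100*np.array([dx,dy,dz])); yaw=c["yaw"]-60*rx
    json.dump(dict(p=p.tolist(),yaw=yaw),open("cmd.json","w")); 
    st=env.read_state(); print("cmd",p.round(1),round(yaw,1),"meas",st["tool_pos"].round(1),"t",round(st["time"],2),"F",st["contact_force"].round(1),"gap",round(st["finger_gap"],1))
def plan(x,y,z,yaw=None):
    c=load(); d=axes(c["yaw"])@(np.array([x,y,z])-c["p"])/100
    print("to",(x,y,z),"dx dy dz",d.round(3),"rx",None if yaw is None else round((c["yaw"]-yaw)/60,3))
E
python3 - <<'E'
from h import *
c=env.get_calibration("wrist"); s=env.read_state(); A=axes(load()["yaw"])
print("cam in tool",A@(-c["R"].T@c["t"]-s["tool_pos"]), "view dir tool",A@c["R"][2])
for g in(42.7,-42.7):
  for a in(-5,3,9,22):
    for w in(-11,11): print(g,a,w,proj(c,s["tool_pos"]+A.T@np.array([a,g,w])).round(0))
plan(330,280,253,0)
E
```

```text
cam in tool [-121.42892113    0.91137457  -65.30399263] view dir tool [ 9.65937591e-01 -9.28566937e-04  2.58773468e-01]
42.7 -5 -11 [402. 274.]
42.7 -5 11 [397. 332.]
42.7 3 -11 [395. 265.]
42.7 3 11 [390. 320.]
42.7 9 -11 [390. 258.]
42.7 9 11 [386. 311.]
42.7 22 -11 [381. 246.]
42.7 22 11 [377. 295.]
-42.7 -5 -11 [146. 274.]
-42.7 -5 11 [152. 332.]
-42.7 3 -11 [154. 264.]
-42.7 3 11 [159. 320.]
-42.7 9 -11 [159. 258.]
-42.7 9 11 [164. 311.]
-42.7 22 -11 [169. 245.]
-42.7 22 11 [173. 295.]
to (330, 280, 253) dx dy dz [ 0.003 -1.551  1.77 ] rx 1.074
```

Emit:
{"op": "apply_moves", "data": {"rows": [{"dy": -0.25,"dz": 0.3,"rx": 0.14},{"dy": -0.5,"dz": 0.6,"rx": 0.28},{"dy": -0.75,"dz": 0.9,"rx": 0.42},{"dy": -0.87,"dz": 1.0,"rx": 0.55},{"dy": -0.87,"dz": 1.0,"rx": 0.55}]}}

```text
invalid input
```

Emit:
{"op": "apply_moves", "data": {"rows": [{"dx": 0,"dy": -0.25,"dz": 0.3,"rx": 0.14,"ry": 0,"rz": 0},{"dx": 0,"dy": -0.5,"dz": 0.6,"rx": 0.28,"ry": 0,"rz": 0},{"dx": 0,"dy": -0.75,"dz": 0.9,"rx": 0.42,"ry": 0,"rz": 0},{"dx": 0,"dy": -0.87,"dz": 1.0,"rx": 0.55,"ry": 0,"rz": 0},{"dx": 0,"dy": -0.87,"dz": 1.0,"rx": 0.55,"ry": 0,"rz": 0}]}}

```text
time: 0.65
tool_pos: [290.4, 373.1, 253.6]
eef_rot: [0.347, 0.616, -0.347, 0.616]
contact_force: [0.4, 1.2, -0.7]
finger_gap: 85.8
```

Run:
```python
from h import *
sent(0,-.87,1,.55); print(env.read_state()["joint_pos"].round(3)); print(Ro.from_quat(env.read_state()["eef_rot"]).as_matrix().round(3))
plan(420,60,200,0)
```

```text
cmd [289.9 374.6 253.3] 31.5 meas [290.4 373.1 253.6] t 0.65 F [ 0.4  1.2 -0.7] gap 85.8
[ 0.909 -0.097 -0.007  1.661 -0.     1.936]
[[ 0.     0.856  0.517]
 [ 0.     0.517 -0.856]
 [-1.     0.     0.   ]]
to (420, 60, 200) dx dy dz [ 0.533 -0.532  3.363] rx 0.524
```

Emit:
{"op": "apply_moves", "data": {"rows": [{"dx": 0.0,"dy": -0.05,"dz": 0.3,"rx": 0.14,"ry": 0,"rz": 0},{"dx": 0.0,"dy": -0.1,"dz": 0.6,"rx": 0.28,"ry": 0,"rz": 0},{"dx": 0.0,"dy": -0.15,"dz": 0.9,"rx": 0.42,"ry": 0,"rz": 0},{"dx": 0.0,"dy": -0.2,"dz": 1.0,"rx": 0.525,"ry": 0,"rz": 0}]}}

```text
time: 1.05
tool_pos: [325.5, 277.9, 253.2]
eef_rot: [-0.501, -0.499, 0.501, -0.499]
contact_force: [-0.5, 1.3, 0.0]
finger_gap: 85.3
```

Run:
```python
from h import *
sent(0,-.2,1,.525); print(env.read_state()["joint_pos"].round(3)); print(Ro.from_quat(env.read_state()["eef_rot"]).as_matrix().round(3))
plan(527.5,-177.5,160,0)
```

```text
cmd [325.  278.9 253.3] -0.0 meas [325.5 277.9 253.2] t 1.05 F [-0.5  1.3  0. ] gap 85.3
[ 0.707 -0.202 -0.1    1.673 -0.     2.281]
[[ 0.     1.    -0.004]
 [-0.    -0.004 -1.   ]
 [-1.     0.     0.   ]]
to (527.5, -177.5, 160) dx dy dz [0.933 2.029 4.562] rx -0.001
```

Emit:
{"op": "apply_moves", "data": {"rows": [{"dx": 0.0,"dy": 0.2,"dz": 0.4,"rx": 0,"ry": 0,"rz": 0},{"dx": 0.0,"dy": 0.4,"dz": 0.8,"rx": 0,"ry": 0,"rz": 0},{"dx": 0.0,"dy": 0.5,"dz": 1.0,"rx": 0,"ry": 0,"rz": 0}]}}

```text
time: 1.35
tool_pos: [375.7, 177.4, 253.2]
eef_rot: [0.499, 0.5, -0.499, 0.501]
contact_force: [0.1, 1.2, -0.3]
finger_gap: 85.6
```

Emit:
{"op": "apply_moves", "data": {"rows": [{"dx": 0.0,"dy": 0.2,"dz": 0.4,"rx": 0,"ry": 0,"rz": 0},{"dx": 0.0,"dy": 0.4,"dz": 0.8,"rx": 0,"ry": 0,"rz": 0},{"dx": 0.0,"dy": 0.5,"dz": 1.0,"rx": 0,"ry": 0,"rz": 0}]}}

```text
time: 1.65
tool_pos: [426.0, 77.1, 253.0]
eef_rot: [0.5, 0.5, -0.5, 0.5]
contact_force: [0.3, 0.8, -0.0]
finger_gap: 85.3
```

Emit:
{"op": "apply_moves", "data": {"rows": [{"dx": 0.0,"dy": 0.2,"dz": 0.4,"rx": 0,"ry": 0,"rz": 0},{"dx": 0.0,"dy": 0.4,"dz": 0.8,"rx": 0,"ry": 0,"rz": 0},{"dx": 0.0,"dy": 0.5,"dz": 1.0,"rx": 0,"ry": 0,"rz": 0}]}}

```text
time: 1.95
tool_pos: [476.2, -23.2, 252.7]
eef_rot: [0.499, 0.5, -0.5, 0.5]
contact_force: [0.1, 0.6, 0.3]
finger_gap: 85.4
```

Emit:
{"op": "apply_moves", "data": {"rows": [{"dx": 0.0,"dy": 0.2,"dz": 0.4,"rx": 0,"ry": 0,"rz": 0},{"dx": 0.0,"dy": 0.4,"dz": 0.8,"rx": 0,"ry": 0,"rz": 0},{"dx": 0.0,"dy": 0.5,"dz": 1.0,"rx": 0,"ry": 0,"rz": 0}]}}

```text
time: 2.25
tool_pos: [526.2, -123.3, 252.2]
eef_rot: [0.499, 0.501, -0.5, 0.5]
contact_force: [0.4, -0.1, -0.2]
finger_gap: 85.7
```

Emit:
{"op": "apply_moves", "data": {"rows": [{"dx": 0.1,"dy": 0.0,"dz": 0.3,"rx": 0,"ry": 0,"rz": 0},{"dx": 0.5,"dy": 0.03,"dz": 0.56,"rx": 0,"ry": 0,"rz": 0},{"dx": 0.7,"dy": 0.03,"dz": 0.56,"rx": 0,"ry": 0,"rz": 0},{"dx": 0.7,"dy": 0.03,"dz": 0.56,"rx": 0,"ry": 0,"rz": 0}]}}

```text
time: 2.65
tool_pos: [526.8, -176.9, 179.5]
eef_rot: [0.499, 0.502, -0.5, 0.498]
contact_force: [0.0, -0.7, 0.3]
finger_gap: 85.4
```

Run:
```python
from h import *
for i in range(4): sent(0,.5,1)
sent(.7,.03,.56); print(env.read_state()["joint_pos"].round(3)); print(Ro.from_quat(env.read_state()["eef_rot"]).as_matrix().round(3))
c=env.get_calibration("wrist"); im=env.capture("wrist")[:,:,::-1]; cv2.imwrite("pics/w1.png",im)
for z in(84,80,66,34): print(proj(c,[527.5,-177.5,z]).round(1))
c=env.get_calibration("top"); im=env.capture("top")[:,:,::-1]; crop(im,240,160,150,110,5,"t1.png")
```

```text
cmd [374.9 178.9 253.3] -0.0 meas [ 526.8 -176.9  179.5] t 2.65 F [ 0.  -0.7  0.3] gap 85.4
cmd [424.8  78.8 253.3] -0.0 meas [ 526.8 -176.9  179.5] t 2.65 F [ 0.  -0.7  0.3] gap 85.4
cmd [474.8 -21.2 253.3] -0.0 meas [ 526.8 -176.9  179.5] t 2.65 F [ 0.  -0.7  0.3] gap 85.4
cmd [ 524.7 -121.3  253.3] -0.0 meas [ 526.8 -176.9  179.5] t 2.65 F [ 0.  -0.7  0.3] gap 85.4
cmd [ 527.6 -177.3  183.3] -0.0 meas [ 526.8 -176.9  179.5] t 2.65 F [ 0.  -0.7  0.3] gap 85.4
[-0.324  0.091  0.038  1.524  0.     1.245]
[[-0.006  1.     0.001]
 [ 0.002  0.001 -1.   ]
 [-1.    -0.006 -0.002]]
[278.  221.4]
[278.  219.5]
[278.1 213.2]
[278.1 201.3]
```

View pics/w1.png

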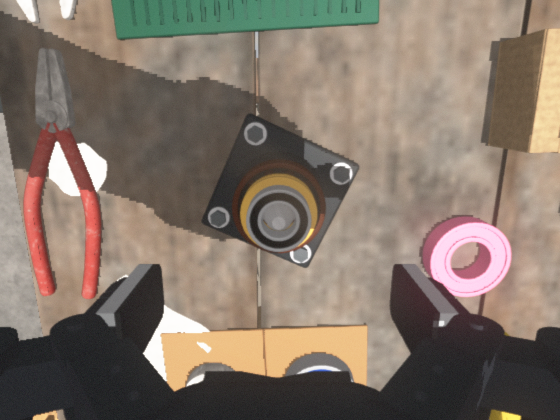

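The nose is at (279,220) in the wrist view, against a predicted (278,221), so the axle estimate is good to about 1 mm.

Emit:
{"op": "apply_moves", "data": {"rows": [{"dx": 0.5,"dy": 0.0,"dz": 0.0,"rx": 0,"ry": 0,"rz": 0},{"dx": 0.7,"dy": 0.0,"dz": 0.0,"rx": 0,"ry": 0,"rz": 0},{"dx": 0.7,"dy": 0.0,"dz": 0.0,"rx": 0,"ry": 0,"rz": 0},{"dx": 0.7,"dy": 0.0,"dz": 0.0,"rx": 0,"ry": 0,"rz": 0}]}}

```text
time: 3.15
tool_pos: [528.6, -176.9, 115.4]
eef_rot: [0.5, 0.5, -0.499, 0.501]
contact_force: [0.6, -0.5, 1.5]
finger_gap: 85.6
```

Run:
```python
from h import *
sent(.7); 
for i in range(2):
  im=env.capture("wrist")[:,:,::-1]; s=env.read_state(); print(s["tool_pos"].round(1),s["finger_gap"])
c=env.get_calibration("wrist");cv2.imwrite("pics/w2.png",im)
for z in(84,80): print(proj(c,[527.5,-177.5,z]).round(1))
im=env.capture("scene")[:,:,::-1];crop(im,200,160,150,120,5,"s2.png")
```

```text
cmd [ 527.6 -177.3  113.3] -0.0 meas [ 528.6 -176.9  115.4] t 3.15 F [ 0.6 -0.5  1.5] gap 85.6
[ 528.9 -177.1  116. ] 85.17502104388807
[ 528.9 -177.3  116. ] 85.4741904079589
[272.2 262.8]
[272.3 259.2]
```

View pics/w2.png

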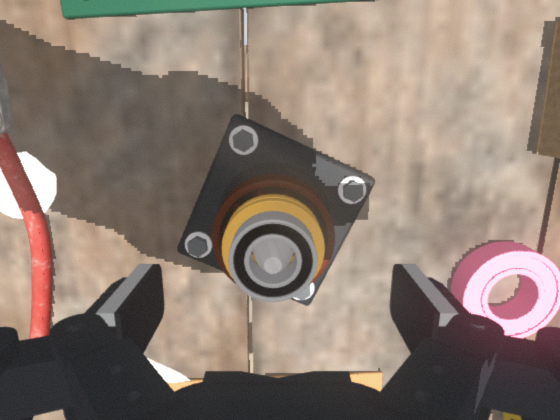

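View pics/s2.png

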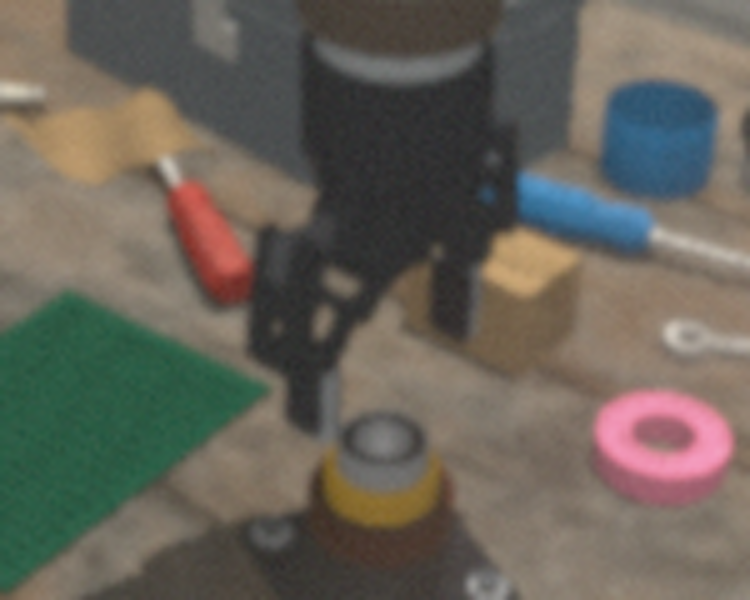

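Emit:
{"op": "apply_moves", "data": {"rows": [{"dx": 0,"dy": 0.0,"dz": 0.0,"rx": 0,"ry": 0,"rz": 0},{"dx": 0,"dy": 0.0,"dz": 0.0,"rx": 0,"ry": 0,"rz": 0},{"dx": 0,"dy": 0.0,"dz": 0.0,"rx": 0,"ry": 0,"rz": 0}]}}

```text
time: 3.6
tool_pos: [527.8, -177.3, 113.7]
eef_rot: [0.5, 0.5, -0.5, 0.5]
contact_force: [1.0, 0.4, 0.1]
finger_gap: 85.0
```

Run:
```python
from h import *
s=env.read_state(); print(s["tool_pos"].round(2),s["qvel"].round(4),s["joint_pos"].round(4), s["contact_force"])
```

```text
[ 527.79 -177.31  113.65] [-0.0002  0.0021 -0.0052 -0.0014 -0.0001 -0.0001] [-0.3241  0.0946 -0.0852  1.3905  0.      1.2474] [1.00926735 0.37335229 0.05761284]
```

Emit:
{"op": "apply_moves", "data": {"rows": [{"dx": 0.1,"dy": 0.0,"dz": 0.0,"rx": 0,"ry": 0,"rz": 0},{"dx": 0.17,"dy": 0.0,"dz": 0.0,"rx": 0,"ry": 0,"rz": 0},{"dx": 0.22,"dy": 0.0,"dz": 0.0,"rx": 0,"ry": 0,"rz": 0},{"dx": 0.22,"dy": 0.0,"dz": 0.0,"rx": 0,"ry": 0,"rz": 0},{"dx": 0.22,"dy": 0.0,"dz": 0.0,"rx": 0,"ry": 0,"rz": 0},{"dx": 0.22,"dy": 0.0,"dz": 0.0,"rx": 0,"ry": 0,"rz": 0},{"dx": 0.22,"dy": 0.0,"dz": 0.0,"rx": 0,"ry": 0,"rz": 0}], "gripper": -0.3}}

```text
time: 4.3
tool_pos: [527.8, -177.3, 91.6]
eef_rot: [0.5, 0.5, -0.5, 0.5]
contact_force: [0.2, 0.3, -0.7]
finger_gap: 55.6
```

Run:
```python
from h import *
sent(.22); 
c=env.get_calibration("wrist");s=env.read_state()
im=env.capture("wrist")[:,:,::-1];cv2.imwrite("pics/w3.png",im)
h=s["finger_gap"]/2
for a in (9,15,18,22):
  for w in(-11,11): print(a,w,[proj(c,s["tool_pos"]+axes(0).T@np.array([a,g,w])).round(0) for g in(-h,h)])
im=env.capture("scene")[:,:,::-1];crop(im,240,200,80,80,7,"s3.png")
```

```text
cmd [ 527.6 -177.3   91.3] -0.0 meas [ 527.8 -177.3   91.6] t 4.3 F [ 0.2  0.3 -0.7] gap 55.6
9 -11 [array([201., 260.]), array([351., 260.])]
9 11 [array([203., 313.]), array([348., 313.])]
15 -11 [array([204., 254.]), array([348., 254.])]
15 11 [array([206., 305.]), array([345., 305.])]
18 -11 [array([205., 251.]), array([346., 251.])]
18 11 [array([208., 301.]), array([344., 301.])]
22 -11 [array([207., 247.]), array([345., 247.])]
22 11 [array([209., 296.]), array([342., 296.])]
```

View pics/w3.png

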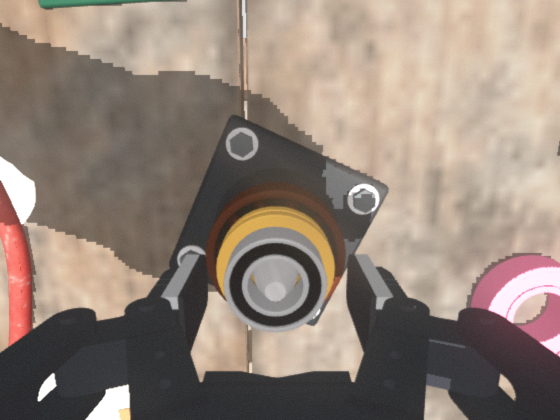

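View pics/s3.png

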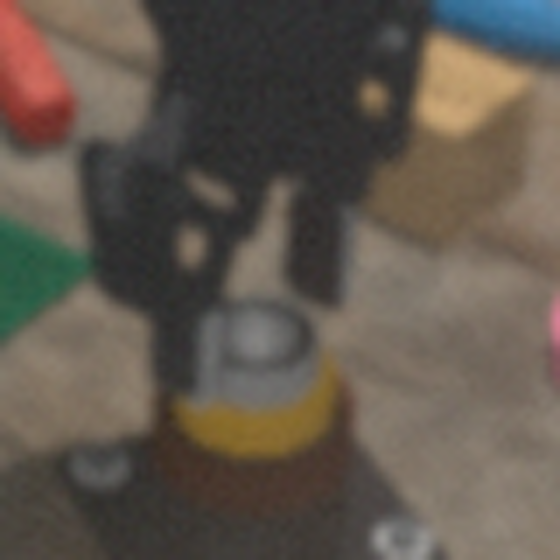

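Emit:
{"op": "apply_moves", "data": {"rows": [{"dx": 0.01,"dy": 0.0,"dz": 0.0,"rx": 0,"ry": 0,"rz": 0},{"dx": 0.01,"dy": 0.0,"dz": 0.0,"rx": 0,"ry": 0,"rz": 0},{"dx": 0.01,"dy": 0.0,"dz": 0.0,"rx": 0,"ry": 0,"rz": 0},{"dx": 0.01,"dy": 0.0,"dz": 0.0,"rx": 0,"ry": 0,"rz": 0},{"dx": 0.01,"dy": 0.0,"dz": 0.0,"rx": 0,"ry": 0,"rz": 0},{"dx": 0.01,"dy": 0.0,"dz": 0.0,"rx": 0,"ry": 0,"rz": 0}], "gripper": 1}}

```text
time: 5.0
tool_pos: [527.9, -177.3, 90.9]
eef_rot: [0.5, 0.5, -0.5, 0.5]
contact_force: [-0.2, 0.7, 5.2]
finger_gap: 37.3
```

Run:
```python
from h import *
sent(.01); 
im=env.capture("wrist")[:,:,::-1];cv2.imwrite("pics/w4.png",im)
```

```text
cmd [ 527.6 -177.3   90.3] -0.0 meas [ 527.9 -177.3   90.9] t 5.0 F [-0.2  0.7  5.2] gap 37.3
```

View pics/w4.png

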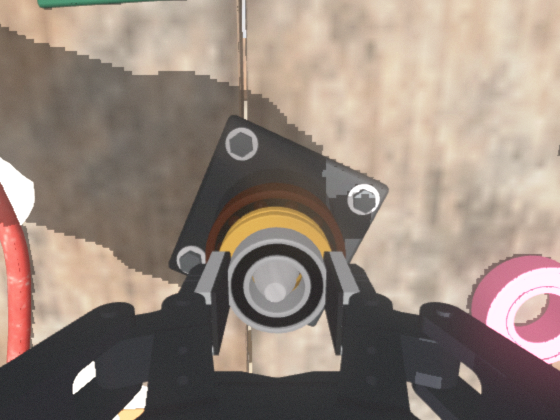

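Emit:
{"op": "apply_moves", "data": {"rows": [{"dx": -0.05,"dy": 0.0,"dz": 0.0,"rx": 0,"ry": 0,"rz": 0},{"dx": -0.15,"dy": 0.0,"dz": 0.0,"rx": 0,"ry": 0,"rz": 0},{"dx": -0.3,"dy": 0.0,"dz": 0.0,"rx": 0,"ry": 0,"rz": 0},{"dx": -0.5,"dy": 0.0,"dz": 0.0,"rx": 0,"ry": 0,"rz": 0},{"dx": -0.6,"dy": 0.0,"dz": 0.0,"rx": 0,"ry": 0,"rz": 0},{"dx": -0.6,"dy": 0.0,"dz": 0.0,"rx": 0,"ry": 0,"rz": 0}]}}

```text
time: 5.65
tool_pos: [528.5, -177.6, 152.5]
eef_rot: [0.501, 0.499, -0.5, 0.501]
contact_force: [0.1, -0.8, -1.4]
finger_gap: 37.2
```

Run:
```python
from h import *
sent(-.6); 
im=env.capture("wrist")[:,:,::-1];cv2.imwrite("pics/w5.png",im)
im=env.capture("scene")[:,:,::-1];crop(im,240,160,90,120,5,"s5.png")
plan(450,10,120)
```

```text
cmd [ 527.6 -177.3  150.3] -0.0 meas [ 528.5 -177.6  152.5] t 5.65 F [ 0.1 -0.8 -1.4] gap 37.2
to (450, 10, 120) dx dy dz [ 0.303 -0.778 -1.872] rx None
```

View pics/w5.png

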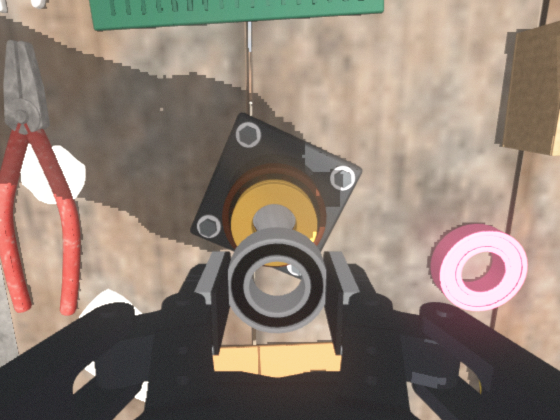

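View pics/s5.png

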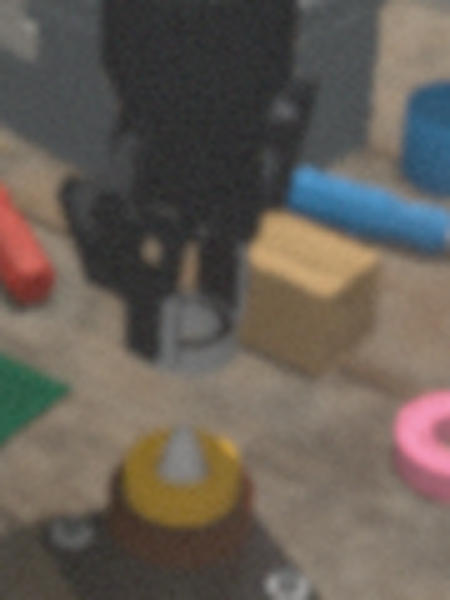

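Emit:
{"op": "apply_moves", "data": {"rows": [{"dx": 0.0,"dy": -0.15,"dz": -0.35,"rx": 0,"ry": 0,"rz": 0},{"dx": 0.0,"dy": -0.3,"dz": -0.75,"rx": 0,"ry": 0,"rz": 0},{"dx": 0.0,"dy": -0.4,"dz": -1.0,"rx": 0,"ry": 0,"rz": 0}]}}

```text
time: 6.05
tool_pos: [486.3, -75.5, 149.1]
eef_rot: [0.5, 0.501, -0.5, 0.499]
contact_force: [0.5, -0.8, -1.2]
finger_gap: 37.3
```

Emit:
{"op": "apply_moves", "data": {"rows": [{"dx": 0.05,"dy": -0.15,"dz": -0.35,"rx": 0,"ry": 0,"rz": 0},{"dx": 0.2,"dy": -0.3,"dz": -0.7,"rx": 0,"ry": 0,"rz": 0},{"dx": 0.5,"dy": -0.38,"dz": -0.89,"rx": 0,"ry": 0,"rz": 0},{"dx": 0.8,"dy": -0.38,"dz": -0.89,"rx": 0,"ry": 0,"rz": 0},{"dx": 1.0,"dy": -0.38,"dz": -0.89,"rx": 0,"ry": 0,"rz": 0},{"dx": 1.0,"dy": -0.38,"dz": -0.89,"rx": 0,"ry": 0,"rz": 0},{"dx": 1.0,"dy": -0.38,"dz": -0.89,"rx": 0,"ry": 0,"rz": 0}]}}

```text
time: 6.75
tool_pos: [449.4, 11.8, 50.2]
eef_rot: [-0.5, -0.5, 0.5, -0.5]
contact_force: [0.1, -0.6, -0.1]
finger_gap: 37.2
```

Emit:
{"op": "apply_moves", "data": {"rows": [{"dx": 0.1,"dy": 0,"dz": 0,"rx": 0,"ry": 0,"rz": 0},{"dx": 0.16,"dy": 0,"dz": 0,"rx": 0,"ry": 0,"rz": 0},{"dx": 0.19,"dy": 0,"dz": 0,"rx": 0,"ry": 0,"rz": 0},{"dx": 0.21,"dy": 0,"dz": 0,"rx": 0,"ry": 0,"rz": 0},{"dx": 0.215,"dy": 0,"dz": 0,"rx": 0,"ry": 0,"rz": 0},{"dx": 0.215,"dy": 0,"dz": 0,"rx": 0,"ry": 0,"rz": 0}]}}

```text
time: 7.35
tool_pos: [449.9, 11.8, 29.0]
eef_rot: [0.5, 0.5, -0.5, 0.5]
contact_force: [0.2, -0.0, -0.2]
finger_gap: 37.1
```

Run:
```python
from h import *
sent(0,-.4,-1);sent(1,-.38,-.89);sent(.215)
im=env.capture("scene")[:,:,::-1];crop(im,150,180,130,100,6,"s6.png")
```

```text
cmd [487.7 -77.2 150.3] -0.0 meas [449.9  11.8  29. ] t 7.35 F [ 0.2 -0.  -0.2] gap 37.1
cmd [449.8  11.8  50.3] -0.0 meas [449.9  11.8  29. ] t 7.35 F [ 0.2 -0.  -0.2] gap 37.1
cmd [449.8  11.8  28.8] -0.0 meas [449.9  11.8  29. ] t 7.35 F [ 0.2 -0.  -0.2] gap 37.1
```

View pics/s6.png

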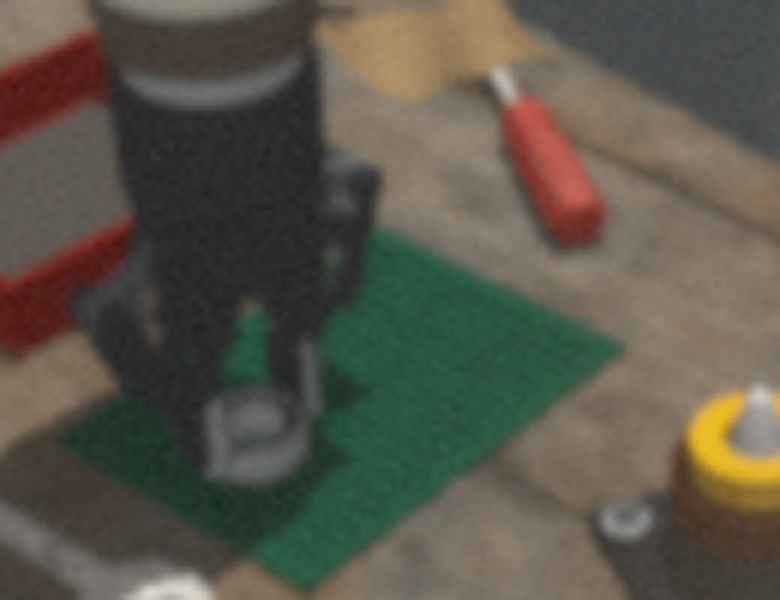

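Emit:
{"op": "apply_moves", "data": {"rows": [{"dx": 0.005,"dy": 0,"dz": 0,"rx": 0,"ry": 0,"rz": 0},{"dx": 0.01,"dy": 0,"dz": 0,"rx": 0,"ry": 0,"rz": 0},{"dx": 0.01,"dy": 0,"dz": 0,"rx": 0,"ry": 0,"rz": 0}]}}

```text
time: 7.7
tool_pos: [450.0, 11.8, 28.9]
eef_rot: [0.5, 0.5, -0.5, 0.5]
contact_force: [-4.2, 0.4, 9.8]
finger_gap: 37.1
```

Emit:
{"op": "apply_moves", "data": {"rows": [{"dx": 0,"dy": 0,"dz": 0,"rx": 0,"ry": 0,"rz": 0},{"dx": 0,"dy": 0,"dz": 0,"rx": 0,"ry": 0,"rz": 0},{"dx": 0,"dy": 0,"dz": 0,"rx": 0,"ry": 0,"rz": 0},{"dx": 0,"dy": 0,"dz": 0,"rx": 0,"ry": 0,"rz": 0},{"dx": -0.2,"dy": 0,"dz": 0,"rx": 0,"ry": 0,"rz": 0},{"dx": -0.6,"dy": 0,"dz": 0,"rx": 0,"ry": 0,"rz": 0},{"dx": -1.0,"dy": 0,"dz": 0,"rx": 0,"ry": 0,"rz": 0}], "gripper": -0.4}}

```text
time: 8.4
tool_pos: [449.1, 11.8, 128.4]
eef_rot: [-0.5, -0.5, 0.501, -0.499]
contact_force: [0.9, 0.0, 0.2]
finger_gap: 59.8
```

Run:
```python
from h import *
sent(.01);sent(-1)
im=env.capture("wrist")[:,:,::-1];cv2.imwrite("pics/w7.png",im)
plan(527.7,-177.4,120)
```

```text
cmd [449.8  11.8  27.8] -0.0 meas [449.1  11.8 128.4] t 8.4 F [0.9 0.  0.2] gap 59.8
cmd [449.8  11.8 127.8] -0.0 meas [449.1  11.8 128.4] t 8.4 F [0.9 0.  0.2] gap 59.8
to (527.7, -177.4, 120) dx dy dz [0.078 0.781 1.891] rx None
```

View pics/w7.png

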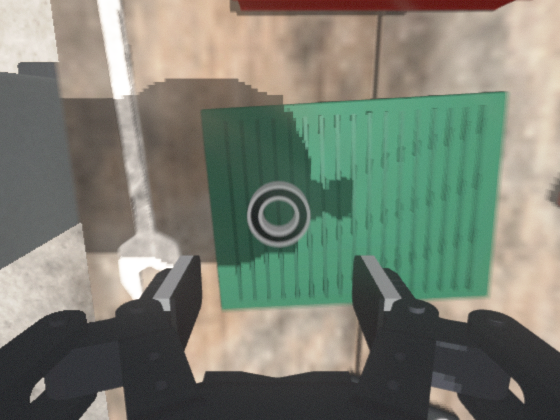

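Emit:
{"op": "apply_moves", "data": {"rows": [{"dx": 0.0,"dy": 0.18,"dz": 0.44,"rx": 0,"ry": 0,"rz": 0},{"dx": 0.0,"dy": 0.36,"dz": 0.88,"rx": 0,"ry": 0,"rz": 0},{"dx": 0.0,"dy": 0.41,"dz": 1.0,"rx": 0,"ry": 0,"rz": 0}], "gripper": -0.6}}

```text
time: 8.75
tool_pos: [491.8, -91.2, 127.5]
eef_rot: [-0.501, -0.499, 0.501, -0.5]
contact_force: [-0.7, -0.1, -0.4]
finger_gap: 68.4
```

Emit:
{"op": "apply_moves", "data": {"rows": [{"dx": 0.0,"dy": 0.17,"dz": 0.4,"rx": 0,"ry": 0,"rz": 0},{"dx": 0.0,"dy": 0.3,"dz": 0.7,"rx": 0,"ry": 0,"rz": 0},{"dx": 0.0,"dy": 0.37,"dz": 0.89,"rx": 0,"ry": 0,"rz": 0},{"dx": 0.05,"dy": 0.37,"dz": 0.89,"rx": 0,"ry": 0,"rz": 0},{"dx": 0.12,"dy": 0.37,"dz": 0.89,"rx": 0,"ry": 0,"rz": 0},{"dx": 0.12,"dy": 0.37,"dz": 0.89,"rx": 0,"ry": 0,"rz": 0},{"dx": 0.12,"dy": 0.37,"dz": 0.89,"rx": 0,"ry": 0,"rz": 0}]}}

```text
time: 9.45
tool_pos: [527.3, -176.3, 115.5]
eef_rot: [0.5, 0.5, -0.5, 0.5]
contact_force: [0.2, -0.5, -0.1]
finger_gap: 68.5
```

Emit:
{"op": "apply_moves", "data": {"rows": [{"dx": 0.1,"dy": 0,"dz": 0,"rx": 0,"ry": 0,"rz": 0},{"dx": 0.2,"dy": 0,"dz": 0,"rx": 0,"ry": 0,"rz": 0},{"dx": 0.3,"dy": 0,"dz": 0,"rx": 0,"ry": 0,"rz": 0},{"dx": 0.36,"dy": 0,"dz": 0,"rx": 0,"ry": 0,"rz": 0},{"dx": 0.395,"dy": 0,"dz": 0,"rx": 0,"ry": 0,"rz": 0},{"dx": 0.395,"dy": 0,"dz": 0,"rx": 0,"ry": 0,"rz": 0},{"dx": 0.395,"dy": 0,"dz": 0,"rx": 0,"ry": 0,"rz": 0}]}}

```text
time: 10.15
tool_pos: [527.8, -177.3, 76.5]
eef_rot: [0.5, 0.5, -0.5, 0.5]
contact_force: [-0.5, -0.2, 0.5]
finger_gap: 68.2
```

Run:
```python
from h import *
sent(0,.41,1);sent(.12,.37,.89);sent(.395)
im=env.capture("wrist")[:,:,::-1];cv2.imwrite("pics/w8.png",im)
im=env.capture("scene")[:,:,::-1];crop(im,220,190,100,100,6,"s8.png")
```

```text
cmd [490.7 -88.2 127.8] -0.0 meas [ 527.8 -177.3   76.5] t 10.15 F [-0.5 -0.2  0.5] gap 68.2
cmd [ 527.6 -177.3  115.8] -0.0 meas [ 527.8 -177.3   76.5] t 10.15 F [-0.5 -0.2  0.5] gap 68.2
cmd [ 527.6 -177.3   76.3] -0.0 meas [ 527.8 -177.3   76.5] t 10.15 F [-0.5 -0.2  0.5] gap 68.2
```

View pics/w8.png

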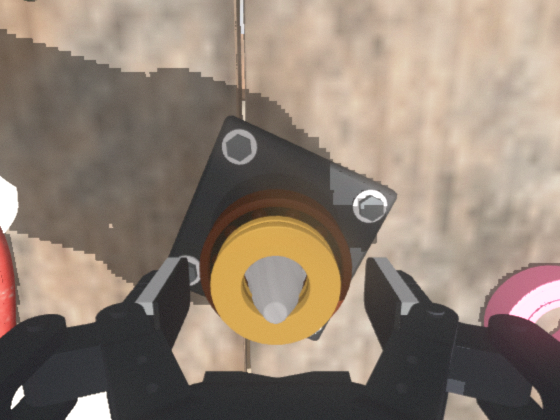

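View pics/s8.png

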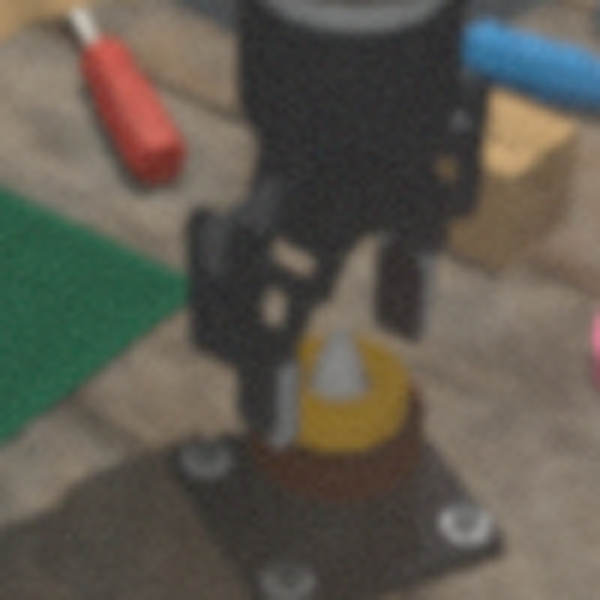

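Emit:
{"op": "apply_moves", "data": {"rows": [{"dx": 0,"dy": 0,"dz": 0,"rx": 0,"ry": 0,"rz": 0},{"dx": 0,"dy": 0,"dz": 0,"rx": 0,"ry": 0,"rz": 0},{"dx": 0,"dy": 0,"dz": 0,"rx": 0,"ry": 0,"rz": 0},{"dx": 0,"dy": 0,"dz": 0,"rx": 0,"ry": 0,"rz": 0},{"dx": 0,"dy": 0,"dz": 0,"rx": 0,"ry": 0,"rz": 0},{"dx": 0,"dy": 0,"dz": 0,"rx": 0,"ry": 0,"rz": 0}], "gripper": 1}}

```text
time: 10.85
tool_pos: [527.9, -177.4, 77.4]
eef_rot: [0.5, 0.499, -0.5, 0.5]
contact_force: [-1.9, 0.0, 6.9]
finger_gap: 47.0
```

Emit:
{"op": "apply_moves", "data": {"rows": [{"dx": -0.05,"dy": 0,"dz": 0,"rx": 0,"ry": 0,"rz": 0},{"dx": -0.15,"dy": 0,"dz": 0,"rx": 0,"ry": 0,"rz": 0},{"dx": -0.3,"dy": 0,"dz": 0,"rx": 0,"ry": 0,"rz": 0},{"dx": -0.5,"dy": 0,"dz": 0,"rx": 0,"ry": 0,"rz": 0},{"dx": -0.7,"dy": 0,"dz": 0,"rx": 0,"ry": 0,"rz": 0},{"dx": -0.7,"dy": 0,"dz": 0,"rx": 0,"ry": 0,"rz": 0}]}}

```text
time: 11.45
tool_pos: [529.0, -177.7, 150.2]
eef_rot: [0.501, 0.498, -0.499, 0.502]
contact_force: [0.5, -0.1, -0.5]
finger_gap: 47.6
```

Run:
```python
from h import *
sent(-.7); 
im=env.capture("wrist")[:,:,::-1];cv2.imwrite("pics/w9.png",im)
im=env.capture("scene")[:,:,::-1];crop(im,220,150,110,130,5,"s9.png")
plan(550,10,120)
```

```text
cmd [ 527.6 -177.3  146.3] -0.0 meas [ 529.  -177.7  150.2] t 11.45 F [ 0.5 -0.1 -0.5] gap 47.6
to (550, 10, 120) dx dy dz [ 0.263  0.222 -1.873] rx None
```

View pics/w9.png

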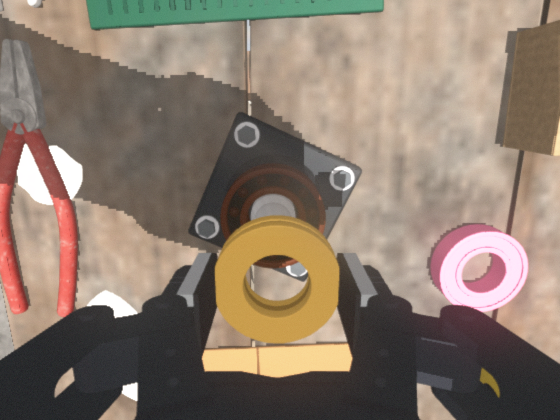

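View pics/s9.png

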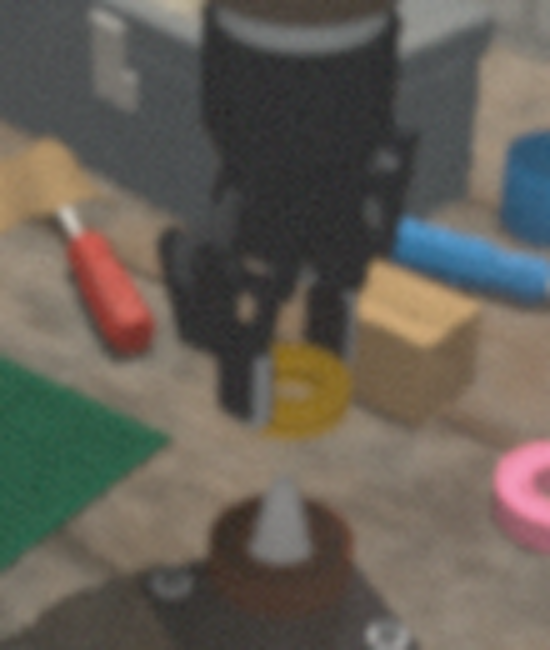

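Emit:
{"op": "apply_moves", "data": {"rows": [{"dx": 0.0,"dy": 0.05,"dz": -0.4,"rx": 0,"ry": 0,"rz": 0},{"dx": 0.0,"dy": 0.1,"dz": -0.8,"rx": 0,"ry": 0,"rz": 0},{"dx": 0.0,"dy": 0.1,"dz": -1.0,"rx": 0,"ry": 0,"rz": 0}]}}

```text
time: 11.85
tool_pos: [537.4, -75.0, 144.9]
eef_rot: [0.5, 0.501, -0.5, 0.499]
contact_force: [-0.5, -0.4, -1.4]
finger_gap: 47.4
```

Emit:
{"op": "apply_moves", "data": {"rows": [{"dx": 0.05,"dy": 0.05,"dz": -0.35,"rx": 0,"ry": 0,"rz": 0},{"dx": 0.2,"dy": 0.12,"dz": -0.7,"rx": 0,"ry": 0,"rz": 0},{"dx": 0.5,"dy": 0.12,"dz": -0.87,"rx": 0,"ry": 0,"rz": 0},{"dx": 0.8,"dy": 0.12,"dz": -0.87,"rx": 0,"ry": 0,"rz": 0},{"dx": 0.95,"dy": 0.12,"dz": -0.87,"rx": 0,"ry": 0,"rz": 0},{"dx": 0.95,"dy": 0.12,"dz": -0.87,"rx": 0,"ry": 0,"rz": 0},{"dx": 0.95,"dy": 0.12,"dz": -0.87,"rx": 0,"ry": 0,"rz": 0}]}}

```text
time: 12.55
tool_pos: [549.9, 9.3, 51.8]
eef_rot: [0.5, 0.5, -0.5, 0.5]
contact_force: [-0.3, -0.5, -0.8]
finger_gap: 47.3
```

Emit:
{"op": "apply_moves", "data": {"rows": [{"dx": 0.1,"dy": 0,"dz": 0,"rx": 0,"ry": 0,"rz": 0},{"dx": 0.15,"dy": 0,"dz": 0,"rx": 0,"ry": 0,"rz": 0},{"dx": 0.18,"dy": 0,"dz": 0,"rx": 0,"ry": 0,"rz": 0},{"dx": 0.2,"dy": 0,"dz": 0,"rx": 0,"ry": 0,"rz": 0},{"dx": 0.21,"dy": 0,"dz": 0,"rx": 0,"ry": 0,"rz": 0},{"dx": 0.22,"dy": 0,"dz": 0,"rx": 0,"ry": 0,"rz": 0},{"dx": 0.22,"dy": 0,"dz": 0,"rx": 0,"ry": 0,"rz": 0},{"dx": 0.22,"dy": 0,"dz": 0,"rx": 0,"ry": 0,"rz": 0}]}}

```text
time: 13.35
tool_pos: [549.9, 9.7, 29.5]
eef_rot: [0.5, 0.5, -0.5, 0.5]
contact_force: [-0.3, -0.1, -0.7]
finger_gap: 47.3
```

Run:
```python
from h import *
sent(0,.1,-1);sent(.95,.12,-.87);sent(.22)
```

```text
cmd [537.7 -77.3 146.3] -0.0 meas [549.9   9.7  29.5] t 13.35 F [-0.3 -0.1 -0.7] gap 47.3
cmd [549.8   9.7  51.3] -0.0 meas [549.9   9.7  29.5] t 13.35 F [-0.3 -0.1 -0.7] gap 47.3
cmd [549.8   9.7  29.3] -0.0 meas [549.9   9.7  29.5] t 13.35 F [-0.3 -0.1 -0.7] gap 47.3
```

Emit:
{"op": "apply_moves", "data": {"rows": [{"dx": 0.005,"dy": 0,"dz": 0,"rx": 0,"ry": 0,"rz": 0},{"dx": 0.01,"dy": 0,"dz": 0,"rx": 0,"ry": 0,"rz": 0},{"dx": 0.01,"dy": 0,"dz": 0,"rx": 0,"ry": 0,"rz": 0}]}}

```text
time: 13.65
tool_pos: [550.0, 9.7, 29.4]
eef_rot: [0.5, 0.5, -0.5, 0.5]
contact_force: [-4.2, -0.3, 8.7]
finger_gap: 47.0
```

Emit:
{"op": "apply_moves", "data": {"rows": [{"dx": 0,"dy": 0,"dz": 0,"rx": 0,"ry": 0,"rz": 0},{"dx": 0,"dy": 0,"dz": 0,"rx": 0,"ry": 0,"rz": 0},{"dx": 0,"dy": 0,"dz": 0,"rx": 0,"ry": 0,"rz": 0},{"dx": 0,"dy": 0,"dz": 0,"rx": 0,"ry": 0,"rz": 0},{"dx": -0.2,"dy": 0,"dz": 0,"rx": 0,"ry": 0,"rz": 0},{"dx": -0.6,"dy": 0,"dz": 0,"rx": 0,"ry": 0,"rz": 0},{"dx": -1.0,"dy": 0,"dz": 0,"rx": 0,"ry": 0,"rz": 0}], "gripper": -0.6}}

```text
time: 14.35
tool_pos: [549.1, 9.7, 128.7]
eef_rot: [-0.5, -0.5, 0.501, -0.499]
contact_force: [0.7, 0.3, 0.1]
finger_gap: 68.3
```

Run:
```python
from h import *
sent(.01);sent(-1)
im=env.capture("wrist")[:,:,::-1];cv2.imwrite("pics/w10.png",im)
plan(527.7,-177.4,100)
```

```text
cmd [549.8   9.7  28.3] -0.0 meas [549.1   9.7 128.7] t 14.35 F [0.7 0.3 0.1] gap 68.3
cmd [549.8   9.7 128.3] -0.0 meas [549.1   9.7 128.7] t 14.35 F [0.7 0.3 0.1] gap 68.3
to (527.7, -177.4, 100) dx dy dz [ 0.283 -0.219  1.871] rx None
```

View pics/w10.png

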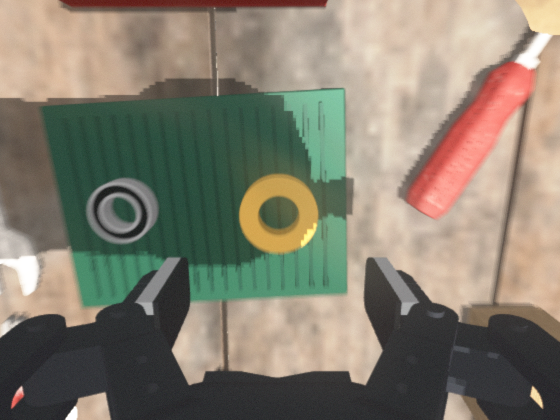

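Emit:
{"op": "apply_moves", "data": {"rows": [{"dx": 0.0,"dy": -0.05,"dz": 0.4,"rx": 0,"ry": 0,"rz": 0},{"dx": 0.0,"dy": -0.1,"dz": 0.85,"rx": 0,"ry": 0,"rz": 0},{"dx": 0.0,"dy": -0.11,"dz": 1.0,"rx": 0,"ry": 0,"rz": 0}], "gripper": -1}}

```text
time: 14.7
tool_pos: [538.3, -93.0, 128.3]
eef_rot: [-0.5, -0.499, 0.501, -0.5]
contact_force: [0.3, -0.2, -0.4]
finger_gap: 85.1
```

Emit:
{"op": "apply_moves", "data": {"rows": [{"dx": 0.0,"dy": -0.05,"dz": 0.4,"rx": 0,"ry": 0,"rz": 0},{"dx": 0.0,"dy": -0.11,"dz": 0.75,"rx": 0,"ry": 0,"rz": 0},{"dx": 0.05,"dy": -0.11,"dz": 0.87,"rx": 0,"ry": 0,"rz": 0},{"dx": 0.2,"dy": -0.11,"dz": 0.87,"rx": 0,"ry": 0,"rz": 0},{"dx": 0.28,"dy": -0.11,"dz": 0.87,"rx": 0,"ry": 0,"rz": 0},{"dx": 0.28,"dy": -0.11,"dz": 0.87,"rx": 0,"ry": 0,"rz": 0},{"dx": 0.28,"dy": -0.11,"dz": 0.87,"rx": 0,"ry": 0,"rz": 0}]}}

```text
time: 15.4
tool_pos: [527.6, -176.1, 99.9]
eef_rot: [0.5, 0.5, -0.5, 0.5]
contact_force: [-0.1, 0.3, 0.8]
finger_gap: 85.7
```

Emit:
{"op": "apply_moves", "data": {"rows": [{"dx": 0.1,"dy": 0,"dz": 0,"rx": 0,"ry": 0,"rz": 0},{"dx": 0.2,"dy": 0,"dz": 0,"rx": 0,"ry": 0,"rz": 0},{"dx": 0.3,"dy": 0,"dz": 0,"rx": 0,"ry": 0,"rz": 0},{"dx": 0.4,"dy": 0,"dz": 0,"rx": 0,"ry": 0,"rz": 0},{"dx": 0.47,"dy": 0,"dz": 0,"rx": 0,"ry": 0,"rz": 0},{"dx": 0.47,"dy": 0,"dz": 0,"rx": 0,"ry": 0,"rz": 0},{"dx": 0.47,"dy": 0,"dz": 0,"rx": 0,"ry": 0,"rz": 0}]}}

```text
time: 16.1
tool_pos: [527.6, -177.3, 53.3]
eef_rot: [-0.5, -0.5, 0.5, -0.5]
contact_force: [-0.1, 0.9, 0.4]
finger_gap: 85.7
```

Run:
```python
from h import *
sent(0,-.11,1);sent(.28,-.11,.87);sent(.47)
im=env.capture("wrist")[:,:,::-1];cv2.imwrite("pics/w11.png",im)
im=env.capture("scene")[:,:,::-1];crop(im,220,190,100,100,6,"s11.png")
```

```text
cmd [538.7 -90.3 128.3] -0.0 meas [ 527.6 -177.3   53.3] t 16.1 F [-0.1  0.9  0.4] gap 85.7
cmd [ 527.6 -177.3  100.3] -0.0 meas [ 527.6 -177.3   53.3] t 16.1 F [-0.1  0.9  0.4] gap 85.7
cmd [ 527.6 -177.3   53.3] -0.0 meas [ 527.6 -177.3   53.3] t 16.1 F [-0.1  0.9  0.4] gap 85.7
```

View pics/w11.png

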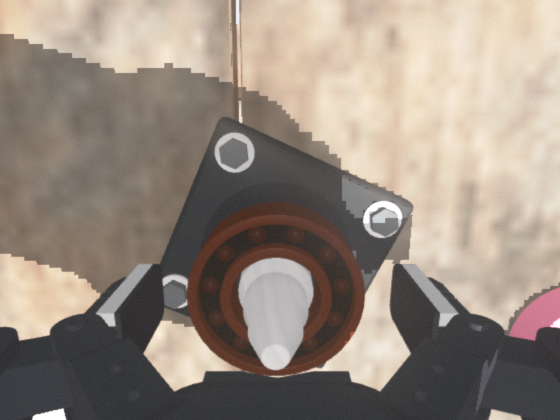

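View pics/s11.png

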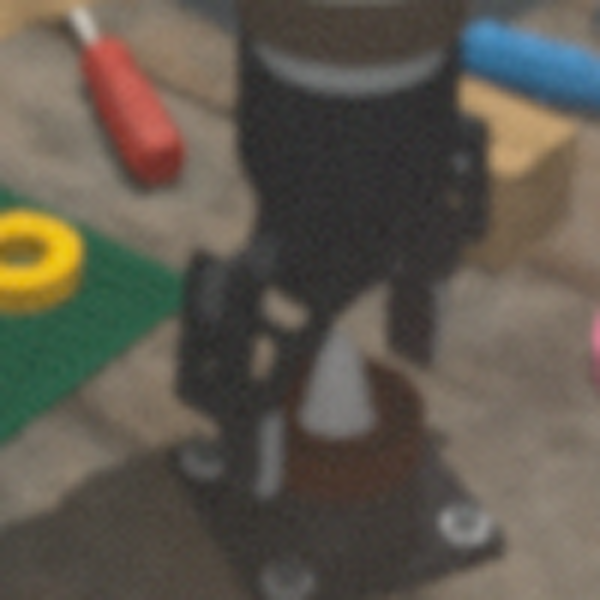

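Emit:
{"op": "apply_moves", "data": {"rows": [{"dx": 0,"dy": 0,"dz": 0,"rx": 0,"ry": 0,"rz": 0},{"dx": 0,"dy": 0,"dz": 0,"rx": 0,"ry": 0,"rz": 0},{"dx": 0,"dy": 0,"dz": 0,"rx": 0,"ry": 0,"rz": 0},{"dx": 0,"dy": 0,"dz": 0,"rx": 0,"ry": 0,"rz": 0},{"dx": 0,"dy": 0,"dz": 0,"rx": 0,"ry": 0,"rz": 0},{"dx": 0,"dy": 0,"dz": 0,"rx": 0,"ry": 0,"rz": 0}], "gripper": 1}}

```text
time: 16.8
tool_pos: [528.1, -177.4, 54.4]
eef_rot: [0.5, 0.499, -0.5, 0.5]
contact_force: [-1.5, 0.2, 6.1]
finger_gap: 61.2
```

Run:
```python
from h import *
im=env.capture("wrist")[:,:,::-1];cv2.imwrite("pics/w12.png",im)
im=env.capture("scene")[:,:,::-1];crop(im,220,190,100,100,6,"s12.png")
```

```text
(no output)
```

View pics/w12.png

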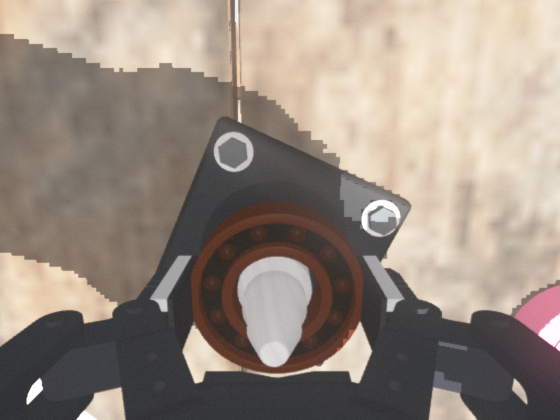

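View pics/s12.png

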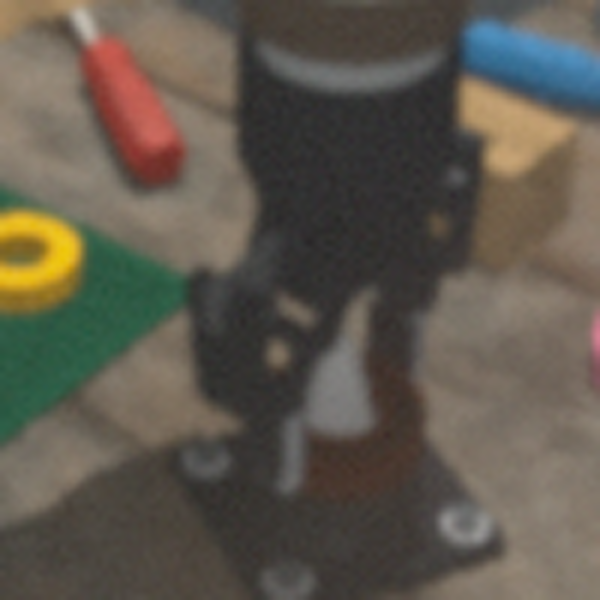

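Emit:
{"op": "apply_moves", "data": {"rows": [{"dx": -0.05,"dy": 0,"dz": 0,"rx": 0,"ry": 0,"rz": 0},{"dx": -0.15,"dy": 0,"dz": 0,"rx": 0,"ry": 0,"rz": 0},{"dx": -0.3,"dy": 0,"dz": 0,"rx": 0,"ry": 0,"rz": 0},{"dx": -0.5,"dy": 0,"dz": 0,"rx": 0,"ry": 0,"rz": 0},{"dx": -0.8,"dy": 0,"dz": 0,"rx": 0,"ry": 0,"rz": 0},{"dx": -1.0,"dy": 0,"dz": 0,"rx": 0,"ry": 0,"rz": 0},{"dx": -1.0,"dy": 0,"dz": 0,"rx": 0,"ry": 0,"rz": 0}]}}

```text
time: 17.6
tool_pos: [529.0, -177.7, 157.5]
eef_rot: [0.501, 0.498, -0.499, 0.502]
contact_force: [0.3, -0.2, -2.5]
finger_gap: 61.0
```

Run:
```python
from h import *
sent(-1)
im=env.capture("wrist")[:,:,::-1];cv2.imwrite("pics/w13.png",im)
plan(501,200,120)
```

```text
cmd [ 527.6 -177.3  153.3] -0.0 meas [ 529.  -177.7  157.5] t 17.6 F [ 0.3 -0.2 -2.5] gap 61.0
to (501, 200, 120) dx dy dz [ 0.333 -0.269 -3.772] rx None
```

View pics/w13.png

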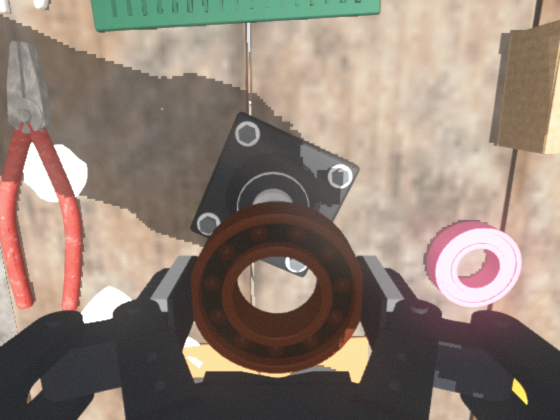

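Emit:
{"op": "apply_moves", "data": {"rows": [{"dx": 0,"dy": -0.05,"dz": -0.4,"rx": 0,"ry": 0,"rz": 0},{"dx": 0,"dy": -0.07,"dz": -0.85,"rx": 0,"ry": 0,"rz": 0},{"dx": 0,"dy": -0.07,"dz": -1.0,"rx": 0,"ry": 0,"rz": 0}]}}

```text
time: 17.95
tool_pos: [519.7, -74.5, 152.0]
eef_rot: [0.5, 0.501, -0.5, 0.499]
contact_force: [0.1, -0.4, -2.7]
finger_gap: 61.5
```

Emit:
{"op": "apply_moves", "data": {"rows": [{"dx": 0,"dy": -0.05,"dz": -0.45,"rx": 0,"ry": 0,"rz": 0},{"dx": 0,"dy": -0.07,"dz": -0.9,"rx": 0,"ry": 0,"rz": 0},{"dx": 0,"dy": -0.07,"dz": -1.0,"rx": 0,"ry": 0,"rz": 0}]}}

```text
time: 18.25
tool_pos: [513.0, 25.9, 152.2]
eef_rot: [0.499, 0.501, -0.5, 0.5]
contact_force: [0.1, -0.2, -2.5]
finger_gap: 60.7
```

Emit:
{"op": "apply_moves", "data": {"rows": [{"dx": 0,"dy": -0.05,"dz": -0.45,"rx": 0,"ry": 0,"rz": 0},{"dx": 0,"dy": -0.07,"dz": -0.9,"rx": 0,"ry": 0,"rz": 0},{"dx": 0,"dy": -0.07,"dz": -1.0,"rx": 0,"ry": 0,"rz": 0}]}}

```text
time: 18.55
tool_pos: [506.2, 125.7, 152.2]
eef_rot: [0.499, 0.501, -0.5, 0.5]
contact_force: [-0.4, -1.5, -3.0]
finger_gap: 61.0
```

Emit:
{"op": "apply_moves", "data": {"rows": [{"dx": 0,"dy": -0.03,"dz": -0.4,"rx": 0,"ry": 0,"rz": 0},{"dx": 0,"dy": -0.06,"dz": -0.7,"rx": 0,"ry": 0,"rz": 0},{"dx": 0.1,"dy": -0.06,"dz": -0.77,"rx": 0,"ry": 0,"rz": 0},{"dx": 0.4,"dy": -0.06,"dz": -0.77,"rx": 0,"ry": 0,"rz": 0},{"dx": 0.7,"dy": -0.06,"dz": -0.77,"rx": 0,"ry": 0,"rz": 0},{"dx": 0.8,"dy": -0.06,"dz": -0.77,"rx": 0,"ry": 0,"rz": 0},{"dx": 0.8,"dy": -0.06,"dz": -0.77,"rx": 0,"ry": 0,"rz": 0}]}}

```text
time: 19.25
tool_pos: [500.0, 198.6, 71.3]
eef_rot: [-0.499, -0.5, 0.502, -0.499]
contact_force: [0.4, -0.9, -1.8]
finger_gap: 61.1
```

Run:
```python
from h import *
sent(0,-.07,-1);sent(0,-.07,-1);sent(0,-.07,-1);sent(.8,-.06,-.77)
im=env.capture("wrist")[:,:,::-1];cv2.imwrite("pics/w14.png",im)
```

```text
cmd [520.7 -77.3 153.3] -0.0 meas [500.  198.6  71.3] t 19.25 F [ 0.4 -0.9 -1.8] gap 61.1
cmd [513.8  22.7 153.3] -0.0 meas [500.  198.6  71.3] t 19.25 F [ 0.4 -0.9 -1.8] gap 61.1
cmd [506.9 122.8 153.3] -0.0 meas [500.  198.6  71.3] t 19.25 F [ 0.4 -0.9 -1.8] gap 61.1
cmd [500.9 199.8  73.3] -0.0 meas [500.  198.6  71.3] t 19.25 F [ 0.4 -0.9 -1.8] gap 61.1
```

View pics/w14.png

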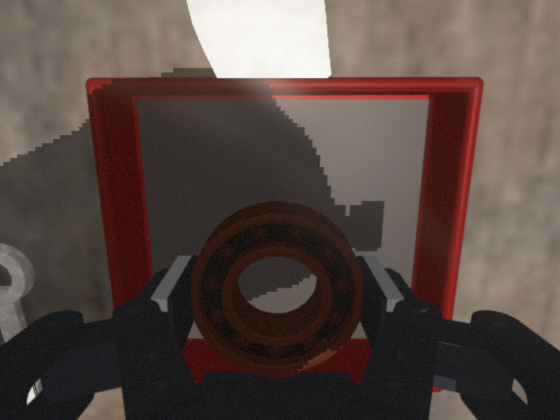

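Emit:
{"op": "apply_moves", "data": {"rows": [{"dx": 0.15,"dy": 0,"dz": 0,"rx": 0,"ry": 0,"rz": 0},{"dx": 0.3,"dy": 0,"dz": 0,"rx": 0,"ry": 0,"rz": 0},{"dx": 0.4,"dy": 0,"dz": 0,"rx": 0,"ry": 0,"rz": 0},{"dx": 0.46,"dy": 0,"dz": 0,"rx": 0,"ry": 0,"rz": 0},{"dx": 0.49,"dy": 0,"dz": 0,"rx": 0,"ry": 0,"rz": 0},{"dx": 0.5,"dy": 0,"dz": 0,"rx": 0,"ry": 0,"rz": 0},{"dx": 0.505,"dy": 0,"dz": 0,"rx": 0,"ry": 0,"rz": 0},{"dx": 0.505,"dy": 0,"dz": 0,"rx": 0,"ry": 0,"rz": 0}]}}

```text
time: 20.1
tool_pos: [501.1, 199.9, 23.5]
eef_rot: [0.5, 0.5, -0.5, 0.5]
contact_force: [-3.7, -1.1, 3.9]
finger_gap: 61.1
```

Emit:
{"op": "apply_moves", "data": {"rows": [{"dx": 0,"dy": 0,"dz": 0,"rx": 0,"ry": 0,"rz": 0},{"dx": 0,"dy": 0,"dz": 0,"rx": 0,"ry": 0,"rz": 0},{"dx": 0,"dy": 0,"dz": 0,"rx": 0,"ry": 0,"rz": 0},{"dx": 0,"dy": 0,"dz": 0,"rx": 0,"ry": 0,"rz": 0},{"dx": -0.2,"dy": 0,"dz": 0,"rx": 0,"ry": 0,"rz": 0},{"dx": -0.6,"dy": 0,"dz": 0,"rx": 0,"ry": 0,"rz": 0},{"dx": -1.0,"dy": 0,"dz": 0,"rx": 0,"ry": 0,"rz": 0}], "gripper": -1}}

```text
time: 20.8
tool_pos: [500.4, 199.5, 123.4]
eef_rot: [-0.5, -0.5, 0.501, -0.5]
contact_force: [0.8, 0.1, -0.2]
finger_gap: 85.8
```

Run:
```python
from h import *
sent(.505);sent(-1)
im=env.capture("wrist")[:,:,::-1];cv2.imwrite("pics/w15.png",im)
plan(562.5,-357,120)
```

```text
cmd [500.9 199.8  22.8] -0.0 meas [500.4 199.5 123.4] t 20.8 F [ 0.8  0.1 -0.2] gap 85.8
cmd [500.9 199.8 122.8] -0.0 meas [500.4 199.5 123.4] t 20.8 F [ 0.8  0.1 -0.2] gap 85.8
to (562.5, -357, 120) dx dy dz [0.028 0.62  5.567] rx None
```

View pics/w15.png

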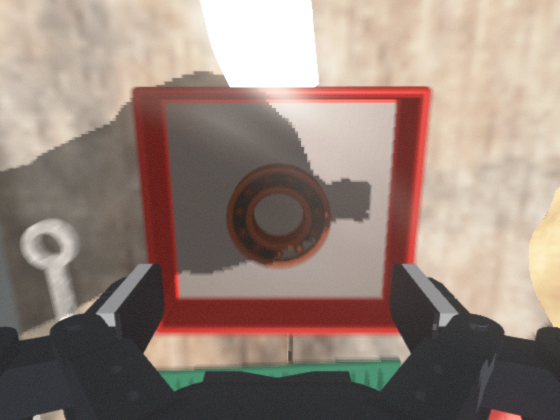

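Emit:
{"op": "apply_moves", "data": {"rows": [{"dx": -0.2,"dy": 0.05,"dz": 0.4,"rx": 0,"ry": 0,"rz": 0},{"dx": -0.3,"dy": 0.1,"dz": 0.8,"rx": 0,"ry": 0,"rz": 0},{"dx": -0.3,"dy": 0.1,"dz": 1.0,"rx": 0,"ry": 0,"rz": 0}]}}

```text
time: 21.15
tool_pos: [511.9, 97.8, 154.6]
eef_rot: [0.501, 0.499, -0.5, 0.5]
contact_force: [0.4, 0.4, 0.1]
finger_gap: 85.5
```

Emit:
{"op": "apply_moves", "data": {"rows": [{"dx": 0,"dy": 0.05,"dz": 0.45,"rx": 0,"ry": 0,"rz": 0},{"dx": 0,"dy": 0.1,"dz": 0.9,"rx": 0,"ry": 0,"rz": 0},{"dx": 0,"dy": 0.1,"dz": 1.0,"rx": 0,"ry": 0,"rz": 0}]}}

```text
time: 21.45
tool_pos: [521.0, -3.7, 152.7]
eef_rot: [-0.501, -0.499, 0.501, -0.499]
contact_force: [0.2, 0.5, 0.8]
finger_gap: 85.4
```

Emit:
{"op": "apply_moves", "data": {"rows": [{"dx": 0,"dy": 0.05,"dz": 0.45,"rx": 0,"ry": 0,"rz": 0},{"dx": 0,"dy": 0.1,"dz": 0.9,"rx": 0,"ry": 0,"rz": 0},{"dx": 0,"dy": 0.1,"dz": 1.0,"rx": 0,"ry": 0,"rz": 0}]}}

```text
time: 21.75
tool_pos: [530.9, -103.3, 152.5]
eef_rot: [-0.501, -0.499, 0.501, -0.499]
contact_force: [-0.3, -0.4, -0.3]
finger_gap: 85.1
```

Emit:
{"op": "apply_moves", "data": {"rows": [{"dx": 0,"dy": 0.05,"dz": 0.45,"rx": 0,"ry": 0,"rz": 0},{"dx": 0,"dy": 0.1,"dz": 0.9,"rx": 0,"ry": 0,"rz": 0},{"dx": 0,"dy": 0.1,"dz": 1.0,"rx": 0,"ry": 0,"rz": 0}]}}

```text
time: 22.05
tool_pos: [540.9, -203.0, 152.3]
eef_rot: [-0.501, -0.499, 0.501, -0.499]
contact_force: [-1.2, 0.9, -0.6]
finger_gap: 85.4
```

Emit:
{"op": "apply_moves", "data": {"rows": [{"dx": 0,"dy": 0.05,"dz": 0.45,"rx": 0,"ry": 0,"rz": 0},{"dx": 0,"dy": 0.1,"dz": 0.9,"rx": 0,"ry": 0,"rz": 0},{"dx": 0,"dy": 0.1,"dz": 1.0,"rx": 0,"ry": 0,"rz": 0}]}}

```text
time: 22.35
tool_pos: [550.8, -302.8, 152.0]
eef_rot: [-0.501, -0.499, 0.501, -0.499]
contact_force: [-0.9, 0.7, 0.2]
finger_gap: 85.5
```

Emit:
{"op": "apply_moves", "data": {"rows": [{"dx": 0,"dy": 0.05,"dz": 0.3,"rx": 0,"ry": 0,"rz": 0},{"dx": 0.1,"dy": 0.12,"dz": 0.57,"rx": 0,"ry": 0,"rz": 0},{"dx": 0.3,"dy": 0.12,"dz": 0.57,"rx": 0,"ry": 0,"rz": 0},{"dx": 0.5,"dy": 0.12,"dz": 0.57,"rx": 0,"ry": 0,"rz": 0},{"dx": 0.5,"dy": 0.12,"dz": 0.57,"rx": 0,"ry": 0,"rz": 0},{"dx": 0.5,"dy": 0.12,"dz": 0.57,"rx": 0,"ry": 0,"rz": 0}]}}

```text
time: 22.95
tool_pos: [562.7, -356.2, 103.0]
eef_rot: [0.5, 0.5, -0.5, 0.5]
contact_force: [-0.3, -0.1, 1.1]
finger_gap: 85.7
```

Run:
```python
from h import *
sent(-.3,.1,1)
for i in range(4): sent(0,.1,1)
sent(.5,.12,.57)
c=env.get_calibration("wrist");im=env.capture("wrist")[:,:,::-1];cv2.imwrite("pics/w16.png",im)
print(proj(c,[562.5,-357,21]))
```

```text
cmd [510.9  99.8 152.8] -0.0 meas [ 562.7 -356.2  103. ] t 22.95 F [-0.3 -0.1  1.1] gap 85.7
cmd [ 5.208e+02 -3.000e-01  1.528e+02] -0.0 meas [ 562.7 -356.2  103. ] t 22.95 F [-0.3 -0.1  1.1] gap 85.7
cmd [ 530.7 -100.3  152.8] -0.0 meas [ 562.7 -356.2  103. ] t 22.95 F [-0.3 -0.1  1.1] gap 85.7
cmd [ 540.6 -200.3  152.8] -0.0 meas [ 562.7 -356.2  103. ] t 22.95 F [-0.3 -0.1  1.1] gap 85.7
cmd [ 550.6 -300.3  152.8] -0.0 meas [ 562.7 -356.2  103. ] t 22.95 F [-0.3 -0.1  1.1] gap 85.7
cmd [ 562.5 -357.3  102.8] -0.0 meas [ 562.7 -356.2  103. ] t 22.95 F [-0.3 -0.1  1.1] gap 85.7
[275.64061523 228.47366391]
```

View pics/w16.png

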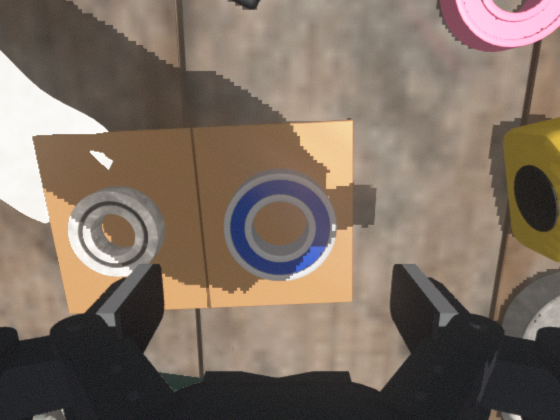

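Emit:
{"op": "apply_moves", "data": {"rows": [{"dx": 0.2,"dy": 0.025,"dz": -0.017,"rx": 0,"ry": 0,"rz": 0},{"dx": 0.4,"dy": 0.025,"dz": -0.017,"rx": 0,"ry": 0,"rz": 0},{"dx": 0.55,"dy": 0.025,"dz": -0.017,"rx": 0,"ry": 0,"rz": 0},{"dx": 0.6,"dy": 0.025,"dz": -0.017,"rx": 0,"ry": 0,"rz": 0},{"dx": 0.6,"dy": 0.025,"dz": -0.017,"rx": 0,"ry": 0,"rz": 0},{"dx": 0.6,"dy": 0.025,"dz": -0.017,"rx": 0,"ry": 0,"rz": 0}]}}

```text
time: 23.6
tool_pos: [565.4, -355.8, 44.0]
eef_rot: [0.5, 0.499, -0.5, 0.5]
contact_force: [-0.2, -0.3, 0.3]
finger_gap: 85.5
```

Run:
```python
from h import *
sent(.6,.025,-.017)
c=env.get_calibration("wrist");im=env.capture("wrist")[:,:,::-1];cv2.imwrite("pics/w17.png",im)
print(proj(c,[565,-355.6,21]))
```

```text
cmd [ 565.  -355.6   42.8] -0.0 meas [ 565.4 -355.8   44. ] t 23.6 F [-0.2 -0.3  0.3] gap 85.5
[274.5548437  270.66307003]
```

View pics/w17.png

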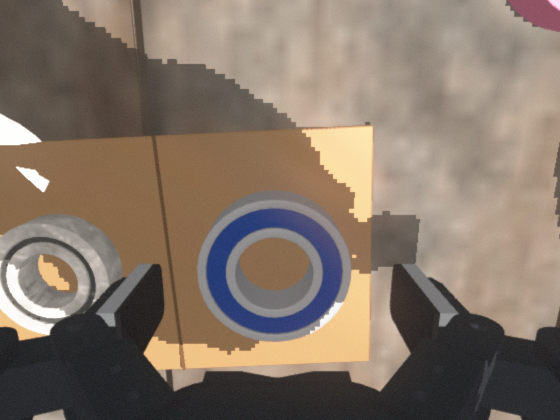

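Emit:
{"op": "apply_moves", "data": {"rows": [{"dx": 0.05,"dy": 0,"dz": 0,"rx": 0,"ry": 0,"rz": 0},{"dx": 0.1,"dy": 0,"dz": 0,"rx": 0,"ry": 0,"rz": 0},{"dx": 0.15,"dy": 0,"dz": 0,"rx": 0,"ry": 0,"rz": 0},{"dx": 0.18,"dy": 0,"dz": 0,"rx": 0,"ry": 0,"rz": 0},{"dx": 0.2,"dy": 0,"dz": 0,"rx": 0,"ry": 0,"rz": 0},{"dx": 0.205,"dy": 0,"dz": 0,"rx": 0,"ry": 0,"rz": 0},{"dx": 0.205,"dy": 0,"dz": 0,"rx": 0,"ry": 0,"rz": 0}], "gripper": -0.83}}

```text
time: 24.35
tool_pos: [565.0, -355.6, 22.3]
eef_rot: [-0.5, -0.5, 0.5, -0.5]
contact_force: [0.1, 0.4, -0.3]
finger_gap: 78.2
```

Run:
```python
from h import *
sent(.205)
c=env.get_calibration("wrist");im=env.capture("wrist")[:,:,::-1];cv2.imwrite("pics/w18.png",im)
im=env.capture("scene")[:,:,::-1];crop(im,290,230,110,110,5,"s18.png")
```

```text
cmd [ 565.  -355.6   22.3] -0.0 meas [ 565.  -355.6   22.3] t 24.35 F [ 0.1  0.4 -0.3] gap 78.2
```

View pics/w18.png

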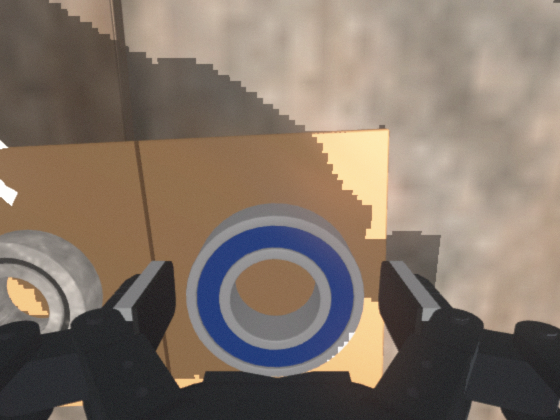

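View pics/s18.png

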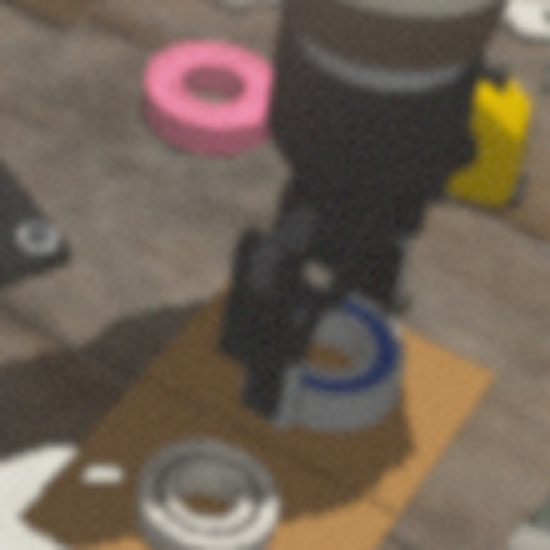

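Emit:
{"op": "apply_moves", "data": {"rows": [{"dx": 0,"dy": 0,"dz": 0,"rx": 0,"ry": 0,"rz": 0},{"dx": 0,"dy": 0,"dz": 0,"rx": 0,"ry": 0,"rz": 0},{"dx": 0,"dy": 0,"dz": 0,"rx": 0,"ry": 0,"rz": 0},{"dx": 0,"dy": 0,"dz": 0,"rx": 0,"ry": 0,"rz": 0},{"dx": 0,"dy": 0,"dz": 0,"rx": 0,"ry": 0,"rz": 0},{"dx": 0,"dy": 0,"dz": 0,"rx": 0,"ry": 0,"rz": 0}], "gripper": 1}}

```text
time: 25.05
tool_pos: [565.3, -355.8, 23.4]
eef_rot: [0.5, 0.499, -0.5, 0.5]
contact_force: [-1.3, 1.2, 6.0]
finger_gap: 62.2
```

Emit:
{"op": "apply_moves", "data": {"rows": [{"dx": -0.05,"dy": 0,"dz": 0,"rx": 0,"ry": 0,"rz": 0},{"dx": -0.15,"dy": 0,"dz": 0,"rx": 0,"ry": 0,"rz": 0},{"dx": -0.3,"dy": 0,"dz": 0,"rx": 0,"ry": 0,"rz": 0},{"dx": -0.6,"dy": 0,"dz": 0,"rx": 0,"ry": 0,"rz": 0},{"dx": -0.9,"dy": 0,"dz": 0,"rx": 0,"ry": 0,"rz": 0},{"dx": -1.0,"dy": 0,"dz": 0,"rx": 0,"ry": 0,"rz": 0},{"dx": -1.0,"dy": 0,"dz": 0,"rx": 0,"ry": 0,"rz": 0},{"dx": -1.0,"dy": 0,"dz": 0,"rx": 0,"ry": 0,"rz": 0}]}}

```text
time: 25.85
tool_pos: [564.8, -355.4, 121.2]
eef_rot: [-0.5, -0.5, 0.5, -0.499]
contact_force: [0.0, 0.5, -2.1]
finger_gap: 62.4
```

Run:
```python
from h import *
sent(-1)
im=env.capture("wrist")[:,:,::-1];cv2.imwrite("pics/w19.png",im)
plan(527.6,-177.4,140)
```

```text
cmd [ 565.  -355.6  122.3] -0.0 meas [ 564.8 -355.4  121.2] t 25.85 F [ 0.   0.5 -2.1] gap 62.4
to (527.6, -177.4, 140) dx dy dz [-0.177 -0.375 -1.782] rx None
```

View pics/w19.png

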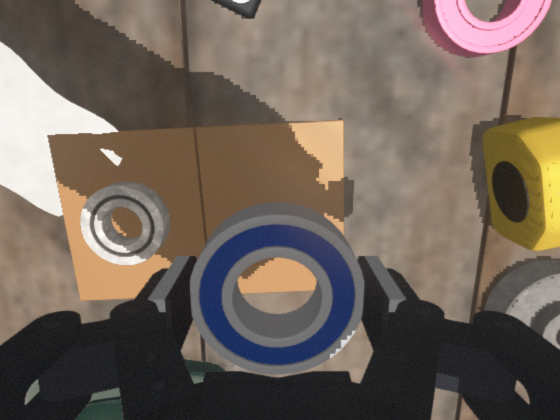

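Emit:
{"op": "apply_moves", "data": {"rows": [{"dx": -0.1,"dy": -0.05,"dz": -0.3,"rx": 0,"ry": 0,"rz": 0},{"dx": -0.2,"dy": -0.15,"dz": -0.7,"rx": 0,"ry": 0,"rz": 0},{"dx": -0.2,"dy": -0.2,"dz": -1.0,"rx": 0,"ry": 0,"rz": 0}]}}

```text
time: 26.2
tool_pos: [544.2, -254.0, 141.7]
eef_rot: [-0.5, -0.5, 0.5, -0.499]
contact_force: [0.9, 0.1, -1.8]
finger_gap: 62.1
```

Emit:
{"op": "apply_moves", "data": {"rows": [{"dx": 0,"dy": -0.1,"dz": -0.35,"rx": 0,"ry": 0,"rz": 0},{"dx": 0,"dy": -0.174,"dz": -0.65,"rx": 0,"ry": 0,"rz": 0},{"dx": 0,"dy": -0.174,"dz": -0.783,"rx": 0,"ry": 0,"rz": 0},{"dx": 0,"dy": -0.174,"dz": -0.783,"rx": 0,"ry": 0,"rz": 0},{"dx": 0,"dy": -0.174,"dz": -0.783,"rx": 0,"ry": 0,"rz": 0},{"dx": 0,"dy": -0.174,"dz": -0.783,"rx": 0,"ry": 0,"rz": 0},{"dx": 0,"dy": -0.174,"dz": -0.783,"rx": 0,"ry": 0,"rz": 0}]}}

```text
time: 26.9
tool_pos: [527.8, -178.2, 141.9]
eef_rot: [-0.5, -0.5, 0.501, -0.499]
contact_force: [0.2, -0.4, -2.3]
finger_gap: 61.8
```

Run:
```python
from h import *
sent(-.2,-.2,-1);sent(0,-.174,-.783)
c=env.get_calibration("wrist");im=env.capture("wrist")[:,:,::-1];cv2.imwrite("pics/w20.png",im)
print(proj(c,[527.6,-177.4,84]),proj(c,[527.6,-177.4,34]))
plan(527.6,-177.4,100)
```

```text
cmd [ 545.1 -255.6  142.3] -0.0 meas [ 527.8 -178.2  141.9] t 26.9 F [ 0.2 -0.4 -2.3] gap 61.8
cmd [ 527.7 -177.3  142.3] -0.0 meas [ 527.8 -178.2  141.9] t 26.9 F [ 0.2 -0.4 -2.3] gap 61.8
[275.56583464 240.53799503] [275.80930323 213.27020141]
to (527.6, -177.4, 100) dx dy dz [ 0.423 -0.001  0.001] rx None
```

View pics/w20.png

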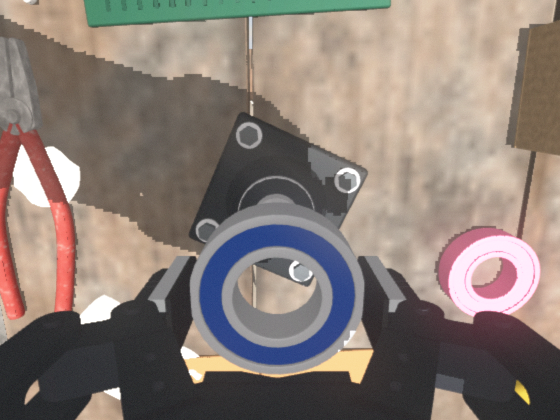

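Descend onto the nose in stages, watching the force.

Emit:
{"op": "apply_moves", "data": {"rows": [{"dx": 0.15,"dy": 0,"dz": 0,"rx": 0,"ry": 0,"rz": 0},{"dx": 0.3,"dy": 0,"dz": 0,"rx": 0,"ry": 0,"rz": 0},{"dx": 0.42,"dy": 0,"dz": 0,"rx": 0,"ry": 0,"rz": 0},{"dx": 0.5,"dy": 0,"dz": 0,"rx": 0,"ry": 0,"rz": 0},{"dx": 0.5,"dy": 0,"dz": 0,"rx": 0,"ry": 0,"rz": 0},{"dx": 0.5,"dy": 0,"dz": 0,"rx": 0,"ry": 0,"rz": 0}]}}

```text
time: 27.55
tool_pos: [527.7, -177.2, 92.3]
eef_rot: [-0.5, -0.5, 0.5, -0.5]
contact_force: [0.2, 0.4, -2.3]
finger_gap: 62.3
```

Run:
```python
from h import *
sent(.5)
c=env.get_calibration("wrist");im=env.capture("wrist")[:,:,::-1];crop(im,170,180,220,210,3,"w21.png")
print(proj(c,[527.6,-177.4,84]))
```

```text
cmd [ 527.7 -177.3   92.3] -0.0 meas [ 527.7 -177.2   92.3] t 27.55 F [ 0.2  0.4 -2.3] gap 62.3
[275.25378285 288.05051465]
```

View pics/w21.png

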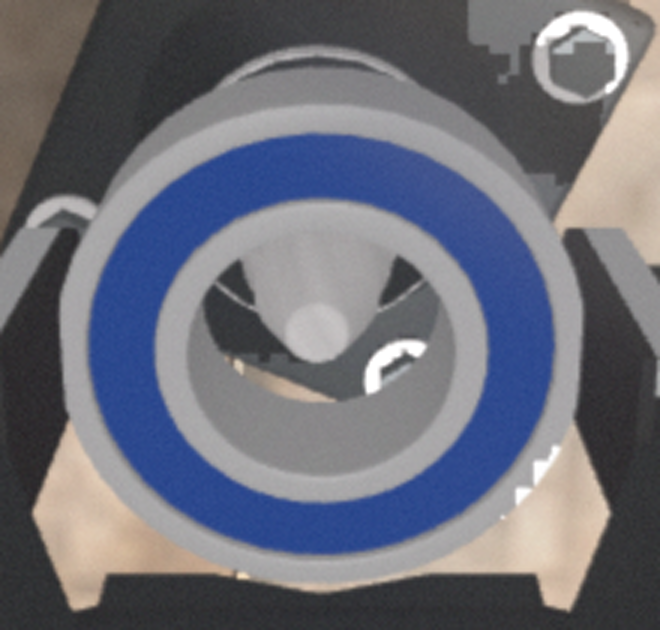

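Run:
```python
from h import *
c=env.get_calibration("wrist")
f=lambda x,o,k:(x+.5)/k-.5+o
# bore top edge points
import itertools
P=np.array([(187,337),(455,337),(321,198),(321,501-25)])
pts=[back(c,f(x,170,3),f(y,180,3),90)for x,y in P]; print(np.round(pts,1))
R=[(156,345),(488,345),(321,198),(321,503)]
P=[back(c,f(x,170,3),f(y,180,3),90)for x,y in [(60,330),(582,330),(321,104),(321,582)]];print("outer rim",np.round(P,1),np.mean(P[:2],0)[0],np.mean(P[2:],0)[1])
P=[back(c,f(x,170,3),f(y,180,3),90)for x,y in [(89,342),(555,342),(321,133),(321,554)]];print("blue outer",np.mean(P[:2],0)[0],np.mean(P[2:],0)[1])
P=[back(c,f(x,170,3),f(y,180,3),90)for x,y in [(156,350),(488,350),(321,198),(321,503)]];print("blue inner",np.mean(P[:2],0)[0],np.mean(P[2:],0)[1],P[0][0]-P[1][0])
print("nose",back(c,f(317,170,3),f(332,180,3),84))
```

```text
[[ 512.3 -176.2   90. ]
 [ 544.5 -176.2   90. ]
 [ 528.4 -158.4   90. ]
 [ 528.4 -195.3   90. ]]
outer rim [[ 497.  -175.3   90. ]
 [ 559.7 -175.3   90. ]
 [ 528.4 -147.    90. ]
 [ 528.4 -210.8   90. ]] 528.383701840691 -178.92891989779275
blue outer 528.5027587793934 -178.56525177585075
blue inner 528.5001730955296 -178.79519285123297 -40.08661179523682
nose [ 527.87806527 -178.66006024   84.        ]
```

Emit:
{"op": "apply_moves", "data": {"rows": [{"dx": 0.05,"dy": -0.004,"dz": 0,"rx": 0,"ry": 0,"rz": 0},{"dx": 0.12,"dy": -0.004,"dz": 0,"rx": 0,"ry": 0,"rz": 0},{"dx": 0.2,"dy": -0.004,"dz": 0,"rx": 0,"ry": 0,"rz": 0},{"dx": 0.26,"dy": -0.004,"dz": 0,"rx": 0,"ry": 0,"rz": 0},{"dx": 0.3,"dy": -0.004,"dz": 0,"rx": 0,"ry": 0,"rz": 0},{"dx": 0.33,"dy": -0.004,"dz": 0,"rx": 0,"ry": 0,"rz": 0},{"dx": 0.35,"dy": -0.004,"dz": 0,"rx": 0,"ry": 0,"rz": 0},{"dx": 0.35,"dy": -0.004,"dz": 0,"rx": 0,"ry": 0,"rz": 0}]}}

```text
time: 28.4
tool_pos: [527.3, -177.2, 57.1]
eef_rot: [-0.5, -0.5, 0.5, -0.5]
contact_force: [0.2, -0.7, -1.6]
finger_gap: 61.9
```

Emit:
{"op": "apply_moves", "data": {"rows": [{"dx": 0.01,"dy": 0,"dz": 0,"rx": 0,"ry": 0,"rz": 0},{"dx": 0.02,"dy": 0,"dz": 0,"rx": 0,"ry": 0,"rz": 0},{"dx": 0.03,"dy": 0,"dz": 0,"rx": 0,"ry": 0,"rz": 0},{"dx": 0.04,"dy": 0,"dz": 0,"rx": 0,"ry": 0,"rz": 0},{"dx": 0.04,"dy": 0,"dz": 0,"rx": 0,"ry": 0,"rz": 0}]}}

```text
time: 28.9
tool_pos: [527.5, -177.3, 54.4]
eef_rot: [0.5, 0.5, -0.5, 0.5]
contact_force: [-3.2, 1.0, 5.9]
finger_gap: 62.2
```

Run:
```python
from h import *
sent(.35,-.004);sent(.04)
im=env.capture("scene")[:,:,::-1];crop(im,220,190,100,100,6,"s22.png")
```

```text
cmd [ 527.3 -177.3   57.3] -0.0 meas [ 527.5 -177.3   54.4] t 28.9 F [-3.2  1.   5.9] gap 62.2
cmd [ 527.3 -177.3   53.3] -0.0 meas [ 527.5 -177.3   54.4] t 28.9 F [-3.2  1.   5.9] gap 62.2
```

View pics/s22.png

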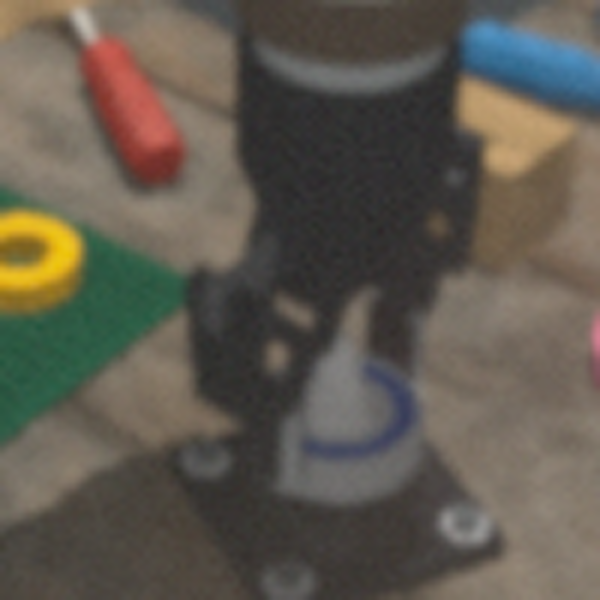

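Contact came at TCP z 54.4, the same as when the worn bearing was gripped on its seat, so the new one is home. Release and lift.

Emit:
{"op": "apply_moves", "data": {"rows": [{"dx": 0,"dy": 0,"dz": 0,"rx": 0,"ry": 0,"rz": 0},{"dx": 0,"dy": 0,"dz": 0,"rx": 0,"ry": 0,"rz": 0},{"dx": 0,"dy": 0,"dz": 0,"rx": 0,"ry": 0,"rz": 0},{"dx": 0,"dy": 0,"dz": 0,"rx": 0,"ry": 0,"rz": 0},{"dx": -0.2,"dy": 0,"dz": 0,"rx": 0,"ry": 0,"rz": 0},{"dx": -0.6,"dy": 0,"dz": 0,"rx": 0,"ry": 0,"rz": 0},{"dx": -0.8,"dy": 0,"dz": 0,"rx": 0,"ry": 0,"rz": 0},{"dx": -0.8,"dy": 0,"dz": 0,"rx": 0,"ry": 0,"rz": 0}], "gripper": -1}}

```text
time: 29.75
tool_pos: [528.8, -177.8, 136.7]
eef_rot: [0.501, 0.498, -0.499, 0.501]
contact_force: [0.3, 0.2, 0.1]
finger_gap: 85.2
```

Run:
```python
from h import *
sent(-.8)
im=env.capture("wrist")[:,:,::-1];cv2.imwrite("pics/w23.png",im)
im=env.capture("scene")[:,:,::-1];crop(im,220,190,100,100,6,"s23.png")
plan(549.8,9.7,128)
```

```text
cmd [ 527.3 -177.3  133.3] -0.0 meas [ 528.8 -177.8  136.7] t 29.75 F [0.3 0.2 0.1] gap 85.2
to (549.8, 9.7, 128) dx dy dz [ 0.053  0.223 -1.87 ] rx None
```

View pics/w23.png

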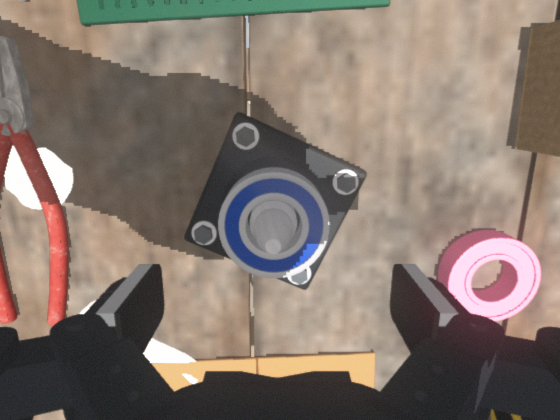

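View pics/s23.png

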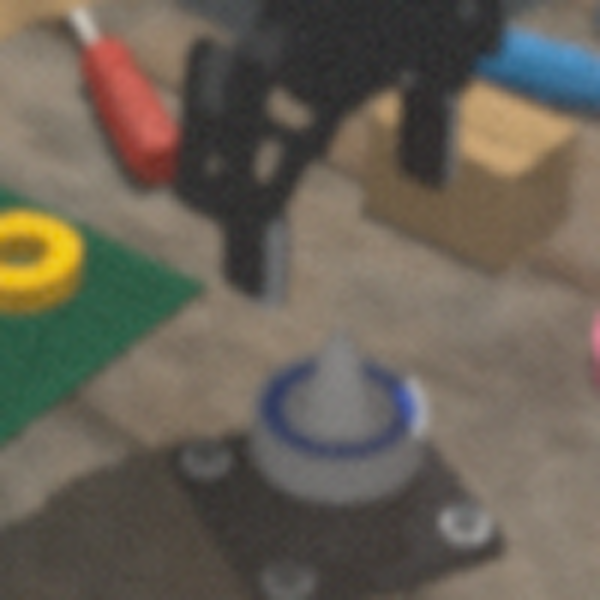

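The new bearing sits level. Next, the sleeve.

Emit:
{"op": "apply_moves", "data": {"rows": [{"dx": 0,"dy": 0.05,"dz": -0.4,"rx": 0,"ry": 0,"rz": 0},{"dx": 0,"dy": 0.1,"dz": -0.85,"rx": 0,"ry": 0,"rz": 0},{"dx": 0,"dy": 0.12,"dz": -1.0,"rx": 0,"ry": 0,"rz": 0}], "gripper": -0.6}}

```text
time: 30.15
tool_pos: [538.8, -74.4, 131.6]
eef_rot: [0.499, 0.501, -0.5, 0.499]
contact_force: [-0.3, 0.3, 0.3]
finger_gap: 68.4
```

Emit:
{"op": "apply_moves", "data": {"rows": [{"dx": 0,"dy": 0.05,"dz": -0.4,"rx": 0,"ry": 0,"rz": 0},{"dx": 0,"dy": 0.105,"dz": -0.75,"rx": 0,"ry": 0,"rz": 0},{"dx": 0.1,"dy": 0.105,"dz": -0.87,"rx": 0,"ry": 0,"rz": 0},{"dx": 0.4,"dy": 0.105,"dz": -0.87,"rx": 0,"ry": 0,"rz": 0},{"dx": 0.6,"dy": 0.105,"dz": -0.87,"rx": 0,"ry": 0,"rz": 0},{"dx": 0.7,"dy": 0.105,"dz": -0.87,"rx": 0,"ry": 0,"rz": 0},{"dx": 0.7,"dy": 0.105,"dz": -0.87,"rx": 0,"ry": 0,"rz": 0}]}}

```text
time: 30.85
tool_pos: [548.6, 9.2, 61.0]
eef_rot: [-0.499, -0.501, 0.501, -0.499]
contact_force: [0.0, 0.4, -0.9]
finger_gap: 68.0
```

Emit:
{"op": "apply_moves", "data": {"rows": [{"dx": 0.1,"dy": 0,"dz": 0,"rx": 0,"ry": 0,"rz": 0},{"dx": 0.2,"dy": 0,"dz": 0,"rx": 0,"ry": 0,"rz": 0},{"dx": 0.28,"dy": 0,"dz": 0,"rx": 0,"ry": 0,"rz": 0},{"dx": 0.33,"dy": 0,"dz": 0,"rx": 0,"ry": 0,"rz": 0},{"dx": 0.35,"dy": 0,"dz": 0,"rx": 0,"ry": 0,"rz": 0},{"dx": 0.35,"dy": 0,"dz": 0,"rx": 0,"ry": 0,"rz": 0},{"dx": 0.35,"dy": 0,"dz": 0,"rx": 0,"ry": 0,"rz": 0}]}}

```text
time: 31.55
tool_pos: [550.2, 9.8, 28.6]
eef_rot: [0.5, 0.5, -0.5, 0.5]
contact_force: [-0.6, 0.7, 0.7]
finger_gap: 68.4
```

Emit:
{"op": "apply_moves", "data": {"rows": [{"dx": 0,"dy": 0,"dz": 0,"rx": 0,"ry": 0,"rz": 0},{"dx": 0,"dy": 0,"dz": 0,"rx": 0,"ry": 0,"rz": 0},{"dx": 0,"dy": 0,"dz": 0,"rx": 0,"ry": 0,"rz": 0},{"dx": 0,"dy": 0,"dz": 0,"rx": 0,"ry": 0,"rz": 0},{"dx": 0,"dy": 0,"dz": 0,"rx": 0,"ry": 0,"rz": 0},{"dx": 0,"dy": 0,"dz": 0,"rx": 0,"ry": 0,"rz": 0}], "gripper": 1}}

```text
time: 32.15
tool_pos: [550.2, 9.7, 29.5]
eef_rot: [0.5, 0.5, -0.5, 0.5]
contact_force: [-2.8, 0.0, 7.7]
finger_gap: 47.3
```

Run:
```python
from h import *
sent(0,.12,-1);sent(.7,.105,-.87);sent(.35)
im=env.capture("wrist")[:,:,::-1];cv2.imwrite("pics/w24.png",im)
```

```text
cmd [539.4 -77.3 133.3] -0.0 meas [550.2   9.7  29.5] t 32.15 F [-2.8  0.   7.7] gap 47.3
cmd [550.    9.7  63.3] -0.0 meas [550.2   9.7  29.5] t 32.15 F [-2.8  0.   7.7] gap 47.3
cmd [550.    9.7  28.3] -0.0 meas [550.2   9.7  29.5] t 32.15 F [-2.8  0.   7.7] gap 47.3
```

View pics/w24.png

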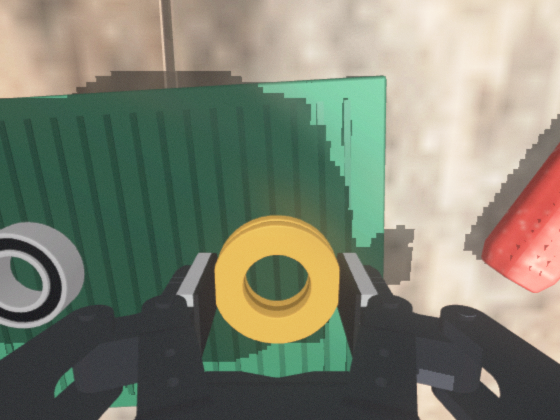

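Emit:
{"op": "apply_moves", "data": {"rows": [{"dx": -0.05,"dy": 0,"dz": 0,"rx": 0,"ry": 0,"rz": 0},{"dx": -0.2,"dy": 0,"dz": 0,"rx": 0,"ry": 0,"rz": 0},{"dx": -0.5,"dy": 0,"dz": 0,"rx": 0,"ry": 0,"rz": 0},{"dx": -0.8,"dy": 0,"dz": 0,"rx": 0,"ry": 0,"rz": 0},{"dx": -1.0,"dy": 0,"dz": 0,"rx": 0,"ry": 0,"rz": 0},{"dx": -1.0,"dy": 0,"dz": 0,"rx": 0,"ry": 0,"rz": 0}]}}

```text
time: 32.8
tool_pos: [551.6, 9.7, 132.5]
eef_rot: [0.502, 0.498, -0.499, 0.501]
contact_force: [-0.0, -0.2, -1.5]
finger_gap: 47.1
```

Emit:
{"op": "apply_moves", "data": {"rows": [{"dx": 0,"dy": -0.05,"dz": 0.35,"rx": 0,"ry": 0,"rz": 0},{"dx": 0,"dy": -0.1,"dz": 0.8,"rx": 0,"ry": 0,"rz": 0},{"dx": 0,"dy": -0.12,"dz": 1.0,"rx": 0,"ry": 0,"rz": 0}]}}

```text
time: 33.1
tool_pos: [537.0, -92.6, 127.5]
eef_rot: [-0.5, -0.5, 0.501, -0.499]
contact_force: [1.1, 0.8, -1.0]
finger_gap: 46.9
```

Emit:
{"op": "apply_moves", "data": {"rows": [{"dx": 0,"dy": -0.05,"dz": 0.35,"rx": 0,"ry": 0,"rz": 0},{"dx": 0,"dy": -0.105,"dz": 0.7,"rx": 0,"ry": 0,"rz": 0},{"dx": 0,"dy": -0.105,"dz": 0.87,"rx": 0,"ry": 0,"rz": 0},{"dx": 0,"dy": -0.105,"dz": 0.87,"rx": 0,"ry": 0,"rz": 0},{"dx": 0,"dy": -0.105,"dz": 0.87,"rx": 0,"ry": 0,"rz": 0},{"dx": 0.05,"dy": -0.105,"dz": 0.87,"rx": 0,"ry": 0,"rz": 0},{"dx": 0.1,"dy": -0.105,"dz": 0.87,"rx": 0,"ry": 0,"rz": 0},{"dx": 0.1,"dy": -0.105,"dz": 0.87,"rx": 0,"ry": 0,"rz": 0}]}}

```text
time: 33.9
tool_pos: [527.1, -176.3, 117.2]
eef_rot: [0.5, 0.501, -0.5, 0.5]
contact_force: [0.2, 0.2, -1.9]
finger_gap: 47.3
```

Emit:
{"op": "apply_moves", "data": {"rows": [{"dx": 0,"dy": 0,"dz": 0,"rx": 0,"ry": 0,"rz": 0},{"dx": 0,"dy": 0,"dz": 0,"rx": 0,"ry": 0,"rz": 0}]}}

```text
time: 34.1
tool_pos: [527.4, -177.0, 118.4]
eef_rot: [0.5, 0.5, -0.5, 0.5]
contact_force: [-0.5, 0.2, -0.7]
finger_gap: 47.0
```

Run:
```python
from h import *
sent(-1);sent(0,-.12,1);sent(.1,-.105,.87)
c=env.get_calibration("wrist");im=env.capture("wrist")[:,:,::-1];crop(im,170,180,220,210,3,"w25.png")
np.save("c25.npy",c)
```

```text
cmd [550.    9.7 128.3] -0.0 meas [ 527.4 -177.   118.4] t 34.1 F [-0.5  0.2 -0.7] gap 47.0
cmd [537.9 -90.3 128.3] -0.0 meas [ 527.4 -177.   118.4] t 34.1 F [-0.5  0.2 -0.7] gap 47.0
cmd [ 527.3 -177.3  118.3] -0.0 meas [ 527.4 -177.   118.4] t 34.1 F [-0.5  0.2 -0.7] gap 47.0
```

View pics/w25.png

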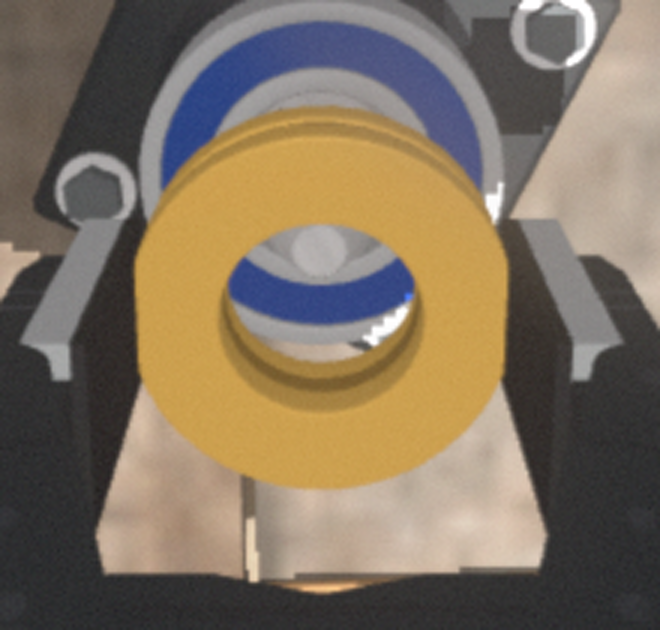

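Run:
```python
from h import *
c=np.load("c25.npy",allow_pickle=True).item()
f=lambda x,o,k:(x+.5)/k-.5+o
b=lambda x,y,z:back(c,f(x,170,3),f(y,180,3),z)
print("nose",b(319,250,84)); P=[b(222,318,106.8),b(421,318,106.8),b(321,224,106.8),b(321,412,106.8)]
print("bore",np.mean(P[:2],0)[0],np.mean(P[2:],0)[1],P[1]-P[0],P[2]-P[3])
```

```text
nose [ 527.55918391 -178.28381631   84.        ]
bore 527.9090691391175 -178.15445341673046 [2.55353410e+01 3.40779713e-03 0.00000000e+00] [-9.31931672e-03  2.64525161e+01  0.00000000e+00]
```

Emit:
{"op": "apply_moves", "data": {"rows": [{"dx": 0.08,"dy": -0.003,"dz": 0,"rx": 0,"ry": 0,"rz": 0},{"dx": 0.16,"dy": -0.003,"dz": 0,"rx": 0,"ry": 0,"rz": 0},{"dx": 0.24,"dy": -0.003,"dz": 0,"rx": 0,"ry": 0,"rz": 0},{"dx": 0.31,"dy": -0.003,"dz": 0,"rx": 0,"ry": 0,"rz": 0},{"dx": 0.35,"dy": -0.003,"dz": 0,"rx": 0,"ry": 0,"rz": 0},{"dx": 0.37,"dy": -0.003,"dz": 0,"rx": 0,"ry": 0,"rz": 0},{"dx": 0.38,"dy": -0.003,"dz": 0,"rx": 0,"ry": 0,"rz": 0},{"dx": 0.38,"dy": -0.003,"dz": 0,"rx": 0,"ry": 0,"rz": 0}]}}

```text
time: 34.95
tool_pos: [527.1, -177.3, 80.4]
eef_rot: [0.5, 0.5, -0.5, 0.5]
contact_force: [0.1, -0.5, -1.6]
finger_gap: 47.1
```

Emit:
{"op": "apply_moves", "data": {"rows": [{"dx": 0.01,"dy": 0,"dz": 0,"rx": 0,"ry": 0,"rz": 0},{"dx": 0.02,"dy": 0,"dz": 0,"rx": 0,"ry": 0,"rz": 0},{"dx": 0.03,"dy": 0,"dz": 0,"rx": 0,"ry": 0,"rz": 0},{"dx": 0.04,"dy": 0,"dz": 0,"rx": 0,"ry": 0,"rz": 0},{"dx": 0.04,"dy": 0,"dz": 0,"rx": 0,"ry": 0,"rz": 0},{"dx": 0.04,"dy": 0,"dz": 0,"rx": 0,"ry": 0,"rz": 0}]}}

```text
time: 35.55
tool_pos: [527.2, -177.3, 77.5]
eef_rot: [0.5, 0.499, -0.5, 0.5]
contact_force: [-3.1, 0.4, 7.2]
finger_gap: 47.2
```

Run:
```python
from h import *
sent(.38,-.003);sent(.04)
im=env.capture("scene")[:,:,::-1];crop(im,220,190,100,100,6,"s26.png")
```

```text
cmd [ 527.  -177.3   80.3] -0.0 meas [ 527.2 -177.3   77.5] t 35.55 F [-3.1  0.4  7.2] gap 47.2
cmd [ 527.  -177.3   76.3] -0.0 meas [ 527.2 -177.3   77.5] t 35.55 F [-3.1  0.4  7.2] gap 47.2
```

View pics/s26.png

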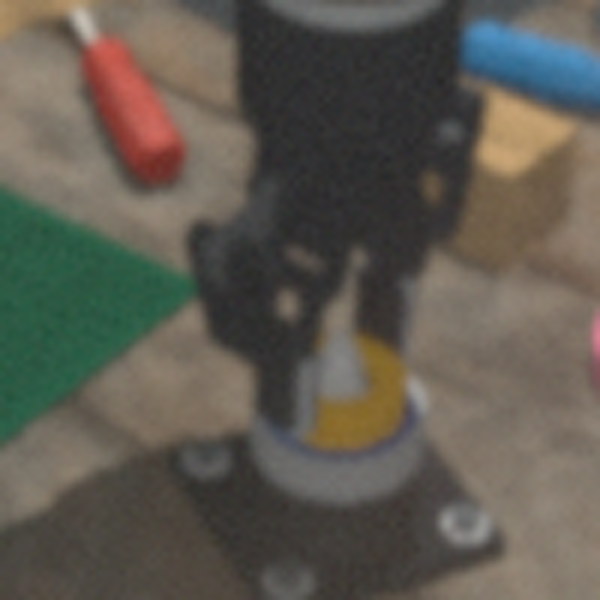

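Home at exactly the expected 77.5. Release, lift and go for the outer bearing.

Emit:
{"op": "apply_moves", "data": {"rows": [{"dx": 0,"dy": 0,"dz": 0,"rx": 0,"ry": 0,"rz": 0},{"dx": 0,"dy": 0,"dz": 0,"rx": 0,"ry": 0,"rz": 0},{"dx": 0,"dy": 0,"dz": 0,"rx": 0,"ry": 0,"rz": 0},{"dx": 0,"dy": 0,"dz": 0,"rx": 0,"ry": 0,"rz": 0},{"dx": -0.2,"dy": 0,"dz": 0,"rx": 0,"ry": 0,"rz": 0},{"dx": -0.5,"dy": 0,"dz": 0,"rx": 0,"ry": 0,"rz": 0},{"dx": -0.6,"dy": 0,"dz": 0,"rx": 0,"ry": 0,"rz": 0},{"dx": -0.6,"dy": 0,"dz": 0,"rx": 0,"ry": 0,"rz": 0}], "gripper": -0.6}}

```text
time: 36.4
tool_pos: [527.9, -177.5, 137.8]
eef_rot: [0.501, 0.499, -0.5, 0.501]
contact_force: [0.1, -0.2, 0.1]
finger_gap: 68.1
```

Run:
```python
from h import *
sent(-.6)
im=env.capture("wrist")[:,:,::-1];cv2.imwrite("pics/w27.png",im)
plan(449.8,11.8,60)
```

```text
cmd [ 527.  -177.3  136.3] -0.0 meas [ 527.9 -177.5  137.8] t 36.4 F [ 0.1 -0.2  0.1] gap 68.1
to (449.8, 11.8, 60) dx dy dz [ 0.763 -0.774 -1.89 ] rx None
```

View pics/w27.png

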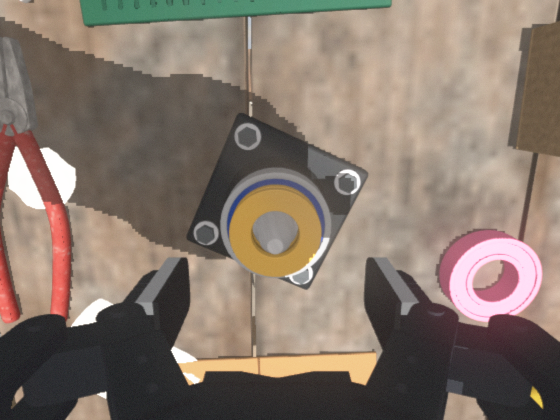

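Emit:
{"op": "apply_moves", "data": {"rows": [{"dx": 0,"dy": -0.18,"dz": -0.4,"rx": 0,"ry": 0,"rz": 0},{"dx": 0,"dy": -0.36,"dz": -0.8,"rx": 0,"ry": 0,"rz": 0},{"dx": 0,"dy": -0.41,"dz": -1.0,"rx": 0,"ry": 0,"rz": 0}], "gripper": -0.4}}

```text
time: 36.75
tool_pos: [484.0, -75.2, 134.5]
eef_rot: [0.5, 0.501, -0.501, 0.499]
contact_force: [0.6, 0.0, 1.1]
finger_gap: 60.0
```

Emit:
{"op": "apply_moves", "data": {"rows": [{"dx": 0,"dy": -0.18,"dz": -0.4,"rx": 0,"ry": 0,"rz": 0},{"dx": 0,"dy": -0.362,"dz": -0.75,"rx": 0,"ry": 0,"rz": 0},{"dx": 0.1,"dy": -0.362,"dz": -0.89,"rx": 0,"ry": 0,"rz": 0},{"dx": 0.4,"dy": -0.362,"dz": -0.89,"rx": 0,"ry": 0,"rz": 0},{"dx": 0.65,"dy": -0.362,"dz": -0.89,"rx": 0,"ry": 0,"rz": 0},{"dx": 0.75,"dy": -0.362,"dz": -0.89,"rx": 0,"ry": 0,"rz": 0},{"dx": 0.75,"dy": -0.362,"dz": -0.89,"rx": 0,"ry": 0,"rz": 0}]}}

```text
time: 37.45
tool_pos: [448.6, 11.7, 59.2]
eef_rot: [-0.499, -0.501, 0.501, -0.499]
contact_force: [0.8, 0.2, -0.2]
finger_gap: 59.9
```

Emit:
{"op": "apply_moves", "data": {"rows": [{"dx": 0.1,"dy": 0,"dz": 0,"rx": 0,"ry": 0,"rz": 0},{"dx": 0.2,"dy": 0,"dz": 0,"rx": 0,"ry": 0,"rz": 0},{"dx": 0.27,"dy": 0,"dz": 0,"rx": 0,"ry": 0,"rz": 0},{"dx": 0.31,"dy": 0,"dz": 0,"rx": 0,"ry": 0,"rz": 0},{"dx": 0.33,"dy": 0,"dz": 0,"rx": 0,"ry": 0,"rz": 0},{"dx": 0.33,"dy": 0,"dz": 0,"rx": 0,"ry": 0,"rz": 0},{"dx": 0.33,"dy": 0,"dz": 0,"rx": 0,"ry": 0,"rz": 0}]}}

```text
time: 38.15
tool_pos: [450.2, 11.8, 28.6]
eef_rot: [0.5, 0.5, -0.5, 0.5]
contact_force: [0.0, 0.1, 0.1]
finger_gap: 59.9
```

Emit:
{"op": "apply_moves", "data": {"rows": [{"dx": 0,"dy": 0,"dz": 0,"rx": 0,"ry": 0,"rz": 0},{"dx": 0,"dy": 0,"dz": 0,"rx": 0,"ry": 0,"rz": 0},{"dx": 0,"dy": 0,"dz": 0,"rx": 0,"ry": 0,"rz": 0},{"dx": 0,"dy": 0,"dz": 0,"rx": 0,"ry": 0,"rz": 0},{"dx": 0,"dy": 0,"dz": 0,"rx": 0,"ry": 0,"rz": 0},{"dx": 0,"dy": 0,"dz": 0,"rx": 0,"ry": 0,"rz": 0}], "gripper": 1}}

```text
time: 38.75
tool_pos: [450.2, 11.8, 29.2]
eef_rot: [0.5, 0.5, -0.5, 0.5]
contact_force: [-2.3, -1.0, 6.7]
finger_gap: 36.9
```

Run:
```python
from h import *
sent(0,-.41,-1);sent(.75,-.362,-.89);sent(.33)
im=env.capture("wrist")[:,:,::-1];cv2.imwrite("pics/w28.png",im)
```

```text
cmd [486.1 -77.2 136.3] -0.0 meas [450.2  11.8  29.2] t 38.75 F [-2.3 -1.   6.7] gap 36.9
cmd [450.   11.8  61.3] -0.0 meas [450.2  11.8  29.2] t 38.75 F [-2.3 -1.   6.7] gap 36.9
cmd [450.   11.8  28.3] -0.0 meas [450.2  11.8  29.2] t 38.75 F [-2.3 -1.   6.7] gap 36.9
```

View pics/w28.png

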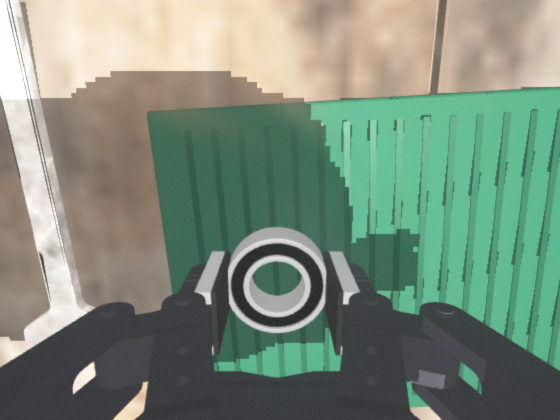

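Emit:
{"op": "apply_moves", "data": {"rows": [{"dx": -0.05,"dy": 0,"dz": 0,"rx": 0,"ry": 0,"rz": 0},{"dx": -0.2,"dy": 0,"dz": 0,"rx": 0,"ry": 0,"rz": 0},{"dx": -0.5,"dy": 0,"dz": 0,"rx": 0,"ry": 0,"rz": 0},{"dx": -0.8,"dy": 0,"dz": 0,"rx": 0,"ry": 0,"rz": 0},{"dx": -1.0,"dy": 0,"dz": 0,"rx": 0,"ry": 0,"rz": 0},{"dx": -1.0,"dy": 0,"dz": 0,"rx": 0,"ry": 0,"rz": 0}]}}

```text
time: 39.4
tool_pos: [451.4, 11.8, 131.3]
eef_rot: [0.501, 0.499, -0.499, 0.501]
contact_force: [-0.1, 0.3, -1.4]
finger_gap: 37.3
```

Emit:
{"op": "apply_moves", "data": {"rows": [{"dx": -0.1,"dy": 0.16,"dz": 0.35,"rx": 0,"ry": 0,"rz": 0},{"dx": -0.1,"dy": 0.33,"dz": 0.8,"rx": 0,"ry": 0,"rz": 0},{"dx": -0.1,"dy": 0.4,"dz": 1.0,"rx": 0,"ry": 0,"rz": 0}]}}

```text
time: 39.7
tool_pos: [490.5, -90.7, 137.3]
eef_rot: [-0.5, -0.5, 0.501, -0.5]
contact_force: [-0.4, 1.1, -1.3]
finger_gap: 37.0
```

Emit:
{"op": "apply_moves", "data": {"rows": [{"dx": 0,"dy": 0.16,"dz": 0.35,"rx": 0,"ry": 0,"rz": 0},{"dx": 0,"dy": 0.3,"dz": 0.7,"rx": 0,"ry": 0,"rz": 0},{"dx": 0,"dy": 0.372,"dz": 0.89,"rx": 0,"ry": 0,"rz": 0},{"dx": 0,"dy": 0.372,"dz": 0.89,"rx": 0,"ry": 0,"rz": 0},{"dx": 0,"dy": 0.372,"dz": 0.89,"rx": 0,"ry": 0,"rz": 0},{"dx": 0,"dy": 0.372,"dz": 0.89,"rx": 0,"ry": 0,"rz": 0},{"dx": 0.1,"dy": 0.372,"dz": 0.89,"rx": 0,"ry": 0,"rz": 0},{"dx": 0.1,"dy": 0.372,"dz": 0.89,"rx": 0,"ry": 0,"rz": 0}]}}

```text
time: 40.5
tool_pos: [526.4, -176.4, 126.7]
eef_rot: [0.5, 0.501, -0.5, 0.499]
contact_force: [0.2, -0.4, -1.7]
finger_gap: 36.5
```

Emit:
{"op": "apply_moves", "data": {"rows": [{"dx": 0.05,"dy": 0,"dz": 0,"rx": 0,"ry": 0,"rz": 0},{"dx": 0.1,"dy": 0,"dz": 0,"rx": 0,"ry": 0,"rz": 0},{"dx": 0.1,"dy": 0,"dz": 0,"rx": 0,"ry": 0,"rz": 0},{"dx": 0.1,"dy": 0,"dz": 0,"rx": 0,"ry": 0,"rz": 0}]}}

```text
time: 40.9
tool_pos: [527.0, -177.2, 118.2]
eef_rot: [-0.5, -0.5, 0.5, -0.5]
contact_force: [0.0, -0.1, -0.2]
finger_gap: 36.7
```

Run:
```python
from h import *
sent(-1);sent(-.1,.4,1);sent(.1,.372,.89);sent(.1)
c=env.get_calibration("wrist");im=env.capture("wrist")[:,:,::-1];crop(im,170,180,220,210,3,"w29.png")
np.save("c29.npy",c)
```

```text
cmd [450.   11.8 128.3] -0.0 meas [ 527.  -177.2  118.2] t 40.9 F [ 0.  -0.1 -0.2] gap 36.7
cmd [489.9 -88.2 138.3] -0.0 meas [ 527.  -177.2  118.2] t 40.9 F [ 0.  -0.1 -0.2] gap 36.7
cmd [ 527.  -177.3  128.3] -0.0 meas [ 527.  -177.2  118.2] t 40.9 F [ 0.  -0.1 -0.2] gap 36.7
cmd [ 527.  -177.3  118.3] -0.0 meas [ 527.  -177.2  118.2] t 40.9 F [ 0.  -0.1 -0.2] gap 36.7
```

View pics/w29.png

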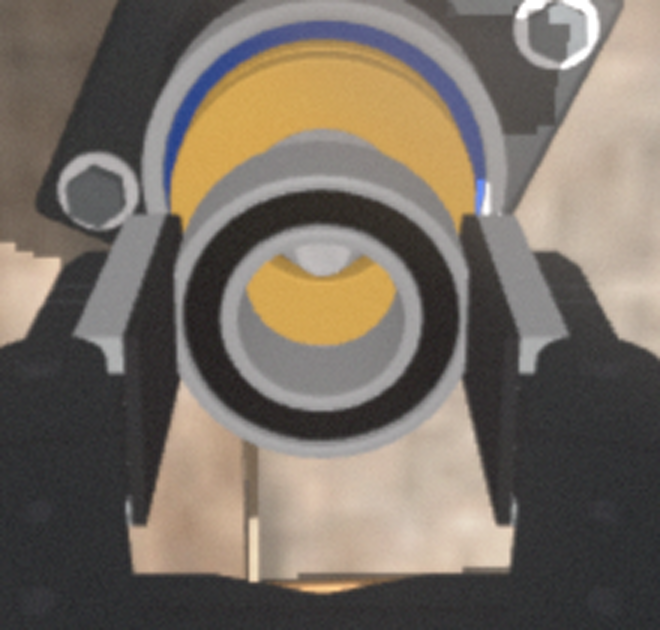

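Run:
```python
from h import *
c=np.load("c29.npy",allow_pickle=True).item()
f=lambda x,o,k:(x+.5)/k-.5+o
b=lambda x,y,z:back(c,f(x,170,3),f(y,180,3),z)
z=118.3-25.2+14
print("nose",b(322,250,84),"bottom of nose tip edge",b(322,277,84)); P=[b(184,315,z),b(460,315,z),b(321,189,z),b(321,441,z)]
print("seal",np.mean(P[:2],0)[0],np.mean(P[2:],0)[1],P[1][0]-P[0][0],P[2][1]-P[3][1])
```

```text
nose [ 527.50375421 -178.39028299   84.        ] bottom of nose tip edge [ 527.50451886 -182.71260329   84.        ]
seal 527.4824759923916 -177.91995168864426 35.24648126454355 35.27504667668984
```

Emit:
{"op": "apply_moves", "data": {"rows": [{"dx": 0.05,"dy": 0,"dz": 0.005,"rx": 0,"ry": 0,"rz": 0},{"dx": 0.1,"dy": 0,"dz": 0.005,"rx": 0,"ry": 0,"rz": 0},{"dx": 0.15,"dy": 0,"dz": 0.005,"rx": 0,"ry": 0,"rz": 0},{"dx": 0.2,"dy": 0,"dz": 0.005,"rx": 0,"ry": 0,"rz": 0},{"dx": 0.23,"dy": 0,"dz": 0.005,"rx": 0,"ry": 0,"rz": 0},{"dx": 0.25,"dy": 0,"dz": 0.005,"rx": 0,"ry": 0,"rz": 0},{"dx": 0.25,"dy": 0,"dz": 0.005,"rx": 0,"ry": 0,"rz": 0}]}}

```text
time: 41.65
tool_pos: [526.9, -177.7, 93.0]
eef_rot: [-0.5, -0.5, 0.5, -0.5]
contact_force: [-0.1, -0.6, -0.9]
finger_gap: 37.4
```

Emit:
{"op": "apply_moves", "data": {"rows": [{"dx": 0.01,"dy": 0,"dz": 0,"rx": 0,"ry": 0,"rz": 0},{"dx": 0.02,"dy": 0,"dz": 0,"rx": 0,"ry": 0,"rz": 0},{"dx": 0.03,"dy": 0,"dz": 0,"rx": 0,"ry": 0,"rz": 0},{"dx": 0.033,"dy": 0,"dz": 0,"rx": 0,"ry": 0,"rz": 0},{"dx": 0.033,"dy": 0,"dz": 0,"rx": 0,"ry": 0,"rz": 0},{"dx": 0.033,"dy": 0,"dz": 0,"rx": 0,"ry": 0,"rz": 0}]}}

```text
time: 42.25
tool_pos: [527.2, -177.8, 91.2]
eef_rot: [0.5, 0.499, -0.5, 0.5]
contact_force: [-3.0, 0.6, 7.9]
finger_gap: 36.7
```

Run:
```python
from h import *
sent(.25,0,.005);sent(.033)
im=env.capture("scene")[:,:,::-1];crop(im,220,190,100,100,6,"s30.png")
```

```text
cmd [ 527.  -177.8   93.3] -0.0 meas [ 527.2 -177.8   91.2] t 42.25 F [-3.   0.6  7.9] gap 36.7
cmd [ 527.  -177.8   90. ] -0.0 meas [ 527.2 -177.8   91.2] t 42.25 F [-3.   0.6  7.9] gap 36.7
```

View pics/s30.png

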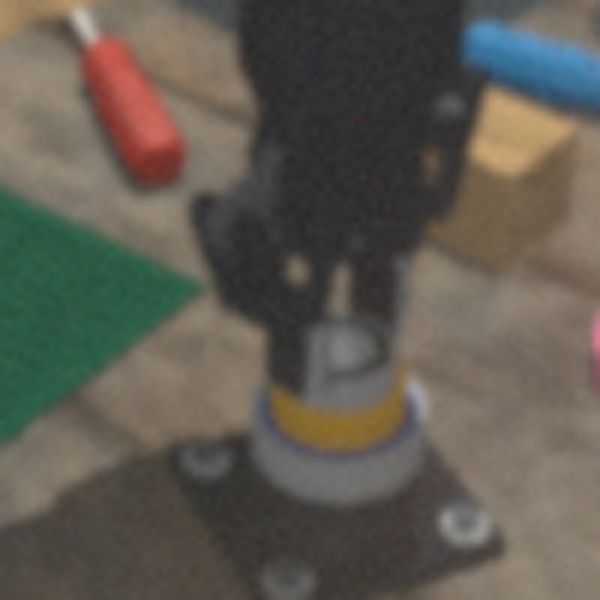

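Home at the expected 91.2. Release and clear away.

Emit:
{"op": "apply_moves", "data": {"rows": [{"dx": 0,"dy": 0,"dz": 0,"rx": 0,"ry": 0,"rz": 0},{"dx": 0,"dy": 0,"dz": 0,"rx": 0,"ry": 0,"rz": 0},{"dx": 0,"dy": 0,"dz": 0,"rx": 0,"ry": 0,"rz": 0},{"dx": 0,"dy": 0,"dz": 0,"rx": 0,"ry": 0,"rz": 0},{"dx": -0.2,"dy": 0,"dz": 0,"rx": 0,"ry": 0,"rz": 0},{"dx": -0.6,"dy": 0,"dz": 0,"rx": 0,"ry": 0,"rz": 0},{"dx": -1.0,"dy": 0,"dz": 0,"rx": 0,"ry": 0,"rz": 0},{"dx": -1.0,"dy": 0,"dz": 0,"rx": 0,"ry": 0,"rz": 0}], "gripper": -0.4}}

```text
time: 43.1
tool_pos: [528.8, -178.4, 195.8]
eef_rot: [0.501, 0.497, -0.499, 0.502]
contact_force: [0.2, -1.2, -0.3]
finger_gap: 59.9
```

Emit:
{"op": "apply_moves", "data": {"rows": [{"dx": 0,"dy": -0.4,"dz": 0,"rx": 0,"ry": 0,"rz": 0},{"dx": 0,"dy": -0.8,"dz": 0,"rx": 0,"ry": 0,"rz": 0},{"dx": 0,"dy": -1.0,"dz": 0,"rx": 0,"ry": 0,"rz": 0},{"dx": 0,"dy": -1.0,"dz": 0,"rx": 0,"ry": 0,"rz": 0},{"dx": 0,"dy": -1.0,"dz": 0,"rx": 0,"ry": 0,"rz": 0},{"dx": 0,"dy": -1.0,"dz": 0,"rx": 0,"ry": 0,"rz": 0},{"dx": 0,"dy": -1.0,"dz": 0,"rx": 0,"ry": 0,"rz": 0}]}}

```text
time: 43.8
tool_pos: [427.7, -177.6, 189.6]
eef_rot: [-0.5, -0.5, 0.5, -0.5]
contact_force: [0.3, -0.6, 0.6]
finger_gap: 59.9
```

Run:
```python
from h import *
sent(-1);sent(0,-1)
im=env.capture("scene")[:,:,::-1];cv2.imwrite("pics/s31f.png",im);crop(im,220,190,100,100,6,"s31.png")
im=env.capture("top")[:,:,::-1];cv2.imwrite("pics/t31.png",im)
c=env.get_calibration("scene")
f=lambda x:(x-.0)
for z,r in((34,24),(34,32),(52,32),(66,25),(80,20)):
    print(z,r,[((proj(c,np.array([527.6,-177.6,z])+r*np.array(d))-[220,190])*6).round(0) for d in((.64,-.765,0),(-.64,.765,0),(-.765,-.64,0))])
```

```text
cmd [ 527.  -177.8  190. ] -0.0 meas [ 427.7 -177.6  189.6] t 43.8 F [ 0.3 -0.6  0.6] gap 59.9
cmd [ 427.  -177.7  190. ] -0.0 meas [ 427.7 -177.6  189.6] t 43.8 F [ 0.3 -0.6  0.6] gap 59.9
34 24 [array([398., 439.]), array([267., 437.]), array([333., 482.])]
34 32 [array([419., 439.]), array([245., 436.]), array([334., 497.])]
52 32 [array([422., 401.]), array([246., 398.]), array([335., 459.])]
66 25 [array([405., 371.]), array([266., 369.]), array([336., 415.])]
80 20 [array([392., 340.]), array([280., 338.]), array([337., 375.])]
```

View pics/s31.png

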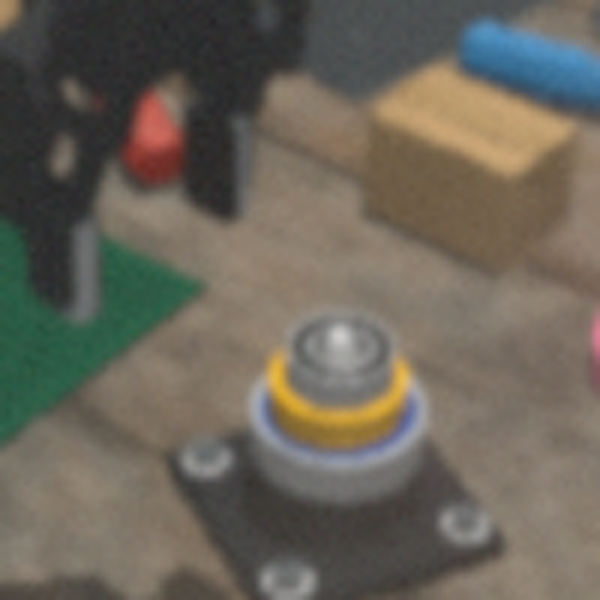

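View pics/t31.png

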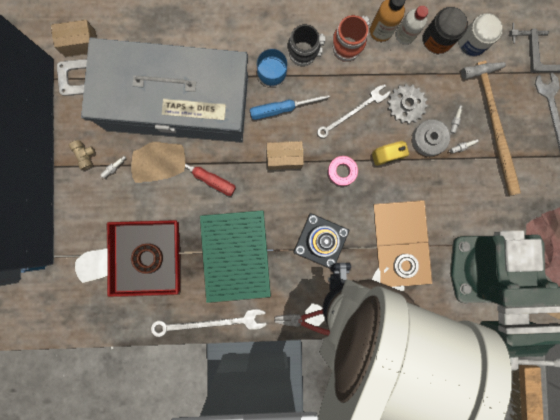

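View pics/s31f.png

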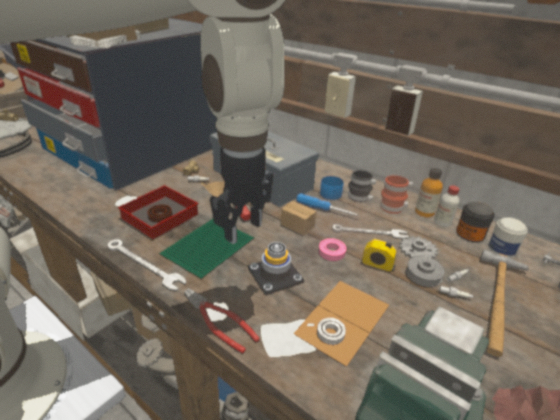

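The scene crop shows the stack level. The rims sit at (392,340), (405–410,371) and (425,401), which matches the projected home heights. The top view shows the worn bearing in the tray at (147,257). The spare at (405,266), the tape at (391,152) and the carton at (285,154) have not moved. Handing in.

```bash
python3 -c "
from plant import env
print(env.close_job())"
```

```text
the job is handed in; nothing more can be done
None
```

The job is done and handed in at about 44 s of the 128 s allowed; no verdict was reported.

- **Strip-down:** I laid the small outer bearing and then the brass sleeve flat on the green mat. The rusty bearing went into the red tray, lying flat.
- **Refit:** I fitted the new blue-sealed bearing, then the sleeve, then the outer bearing. Each came to rest at the tool height expected for its home position (54.4, 77.5 and 91.2 mm), with no more than about 8 N of upward force on the tool.
- **Last checks:** The final pictures show the stack level, with its rims where the home heights put them to within a pixel or two. The gripper is well clear. The grey spare, tape measure and carton have not moved.
- **Disagreements:** My first estimate of the new bearing's position was about 2.5 mm off. I corrected it from a close wrist view before gripping. The finger opening also read 2–3 mm under the true part widths, which did not affect the grips. No check failed.

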